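# Ballast the rug border gauge and hold its arm at the marker

### The arm

A 6-joint arm with a two-finger parallel gripper is mounted at the origin on the work surface. World frame = base frame: x ahead of the robot, y to its left, z up, the work surface at z = 0. Lengths are in mm, angles in rad, forces in N, time in s.
With the tool pointing down it reaches from about 250 to 725 mm from the base axis. Payload 4 kg.
Tool frame: the origin (TCP) lies between the finger pads; the fingertips stand r.nose_length ahead of it and the grasp point (between the pads) lies 11 mm behind it (r.nose_length is the distance from the TCP to the fingertips, in mm); z points along the fingers, y is the direction in which the jaws open and shut (so a half turn about z gives the same grasp; the last joint's range is limited). The gripper opens to 85 mm and grips with 20 to 120 N. Pads are 22 mm wide; open, the fingers measure 114 mm over their backs; the gripper's body (76 mm by 85 mm) begins 54 mm behind the grasp point. The pads swing forward as they close: fully open they stand 13 mm farther back than shut.
Start: joints at [-1.144, 0.241, 0.005, 1.335, 0, 1.571], TCP at [206.978, -455.148, 239.306] pointing down, gripper open.
Joint ranges: [-2.72, 2.72], [-1.05, 1.87], [-1.09, 1.28], [-1.99, 2.15], [-1.42, 1.44], [-3.14, 3.14]. Speed limits (rad/s): [2.79, 2.79, 3.14, 3.14, 3.14, 3.14].

### API

Orientations are given as [roll, pitch, yaw] about the fixed x, y, z axes, in that order (R = Rz(yaw) Ry(pitch) Rx(roll)).
In Python, from workcell import state, viewer, workorder, boxes_of, silhouettes, pinpoint, r gives the robot as it stands.
- The arm moves only by the shell command python3 -m inch 'ROWS' [FORCE]. ROWS is JSON, a list of rows, each a list of 7 numbers: the shift along the tool's x, y, z in mm, then the turn, a rotation vector about the tool's x, y, z in rad, then the opening, from -1 (shut) to 1 (fully open). In form: [[tx, ty, tz, wx, wy, wz, fingers], ...]. A call has 1 to 5 rows; each row is the pose to reach, as a shift and turn from the pose commanded when the call began, along the tool's axes at that moment; what a row does not reach only later rows make up. A row lasts 1/12 s, in which the tool goes at most 41.7 mm and 7.16 degrees, less where a joint would pass 70% of its speed; a pose out of reach is approached as far as the arm can. A call with a gripper value outside its range is refused whole. The fingers move at their own pace and stop on an object; FORCE is the grip in N (left out, the last holds). Time passes only in rows, so rows that repeat a pose let the fingers close. It gives the time, the measured TCP pose, the force and the opening at its end, in the units of the state.
- state(): the state, without advancing time (a new reading comes with each control period).
- viewer.grab_frame(name): name is "scene" or "side" or "wrist"; returns a dict with "pixels" (480x640x3 uint8, red, green, blue), "fov_y" (degrees; the focal length in pixels is half the picture's height over the tangent of half this angle, whatever the lens; pixels are square), "cx", "cy" (the principal point, pixels), "R" (3x3) and "t" (3): a world point X has camera coordinates R X + t. Camera axes: x right, y down, z forward; pixel columns grow to the right and rows downward; lengths in mm; the calibration is good to about 2 mm. The wrist camera is an equidistant fisheye: a pixel r from the principal point sees the ray r / f radians off the axis. A picture is of the moment at which its call begins. There is no depth.
- workorder.finish_job(): hands the job in, once; it reports no verdict.
Trained networks look in a picture, given as the dict that the camera call returned (one of the last four; its "shot" number tells which), for a name from the list of things; names that differ only in an ending like _2 or _b are one class to them, and where a whole thing is asked for, a point or a joint stands for the part that bears it (a point fixed in the world has none). Each returns a list of dicts, best first, with "p" (0 to 1); they miss things now and then, are a little off and sometimes report something else, mostly with a low value. They report only what shows in the picture. A call takes as long as a camera call. They do not tell look-alikes from the thing itself.
- boxes_of(query, picture): "xyz" ([x, y, z] in mm, in world coordinates, good to about 4 mm: the middle of the surface that is visible of it).
- silhouettes(query, picture): "mask" (480x640 bool, what is visible of it).
- pinpoint(query, picture): "xyz" ([x, y, z] in mm, in world coordinates, good to about 4 mm: a listed point, or the origin of a listed thing).
The state is a dict: "t": time; "joint_positions": joint angles; "joint_vel": joint speeds; "joint_torque": joint torques, N m; "eef_pos": TCP position; "tcp_rot": TCP orientation; "wrist_force": force on the tool from outside, world axes, zero at the start; "ft_torque": the same for the moment, N m; "width": finger opening in mm.
Only numpy, scipy, OpenCV 4.12 (cv2) and the standard library are available. Lean on these libraries where they do the work, as an engineer would, in place of code of your own. Each camera call takes 0.05 s, during which the arm holds its last target.

### The job

Ballast the rug border gauge: set the steel weight down flat between the four posts on its base, let go, then set the brass disc flat on top of it, also between the posts. Then push the red lock button fully down, pull the telescoping arm out by its orange grip until its red pointer lines up with the blue marker on the scale, and finish while still holding it there steadily, because it springs back if let go. Leave the bobbin, the notebook and the pen where they are.

Things in the scene. Friction and masses are not known exactly. Their poses are not given: they have to be found in the camera images.
- stand: Green gauge base, a fixed plate 145 x 475 x 12 mm. Origin on the table under the axis of the telescoping arm; its y axis is the direction in which the arm extends, z is up. The plate spans x -35 to +110 mm and y -270 to +205 mm of this frame. A grey sleeve (30 mm wide, y -150 to -20 mm, top 64 mm above the table) carries the arm. A yellow scale with black ticks every 10 mm (x 49 to 81 mm, y 5 to 175 mm, top 26 mm above the table) lies beside the arm.
- nest (a point): Centre of the nest's floor, on the top of the base plate, 12 mm above the table, at x 0, y -225 mm of the stand's frame (same axes as the stand). Four posts 8 mm thick and 46 mm high with tapered tips stand on its diagonals, 31.3 mm from the centre: 2.3 mm play all round for the 50 mm ballast pieces, and 36 mm wide gaps between neighbouring posts, along the stand's +-x and +-y, through which fingers can pass.
- weight_center (a point): Centre of the loose steel weight, an upright cylinder 50 mm in diameter and 32 mm high, about 0.45 kg, silver with a dark band; z is its axis. It starts upright on the table and goes into the nest first (its centre is then 16 mm above the nest's floor).
- disc_center (a point): Centre of the loose brass disc, an upright cylinder 50 mm in diameter and 22 mm high, about 0.33 kg; z is its axis. It starts flat on the table and goes on top of the weight (its centre is then 43 mm above the nest's floor).
- lock_button (a joint): Travel of the red lock button in m: 0 up (arm locked), 0.006 fully down (arm free; it frees at about 0.0045). It moves straight down against about 3 N of friction and stays down when left.
- button_top (a point): Centre of the top face of the red lock button, 24 mm in diameter, on top of the sleeve, 81 mm above the table when up, at x 0, y -85 mm of the stand's frame.
- gauge_arm: The telescoping arm; its axes are parallel to the stand's and it slides along +y, 140 mm at most, against a spring of about 4 N (retracted) to 6 N that pulls it back when let go. Origin: the place to pinch on its orange grip, an upright block 24 mm wide in x, 26 mm in y, whose top is 18 mm above the origin and whose foot is 54 mm below it; the origin is 82 mm above the table, and retracted it lies 40 mm ahead (+y) of the sleeve's end.
- pointer_tip (a point): Tip of the thin red pointer that sticks out of the foot of the orange grip in the stand's +x direction, over the scale; at x +70 mm, y 0, z -52 mm of the arm's origin, so it has the same y in the stand's frame as the grip.
- marker: Blue marker clip, fixed on the base at the far edge of the scale, 22 x 10 x 18 mm high; origin under its centre, on the base plate; axes parallel to the stand's. It stands 50 to 115 mm (in the stand's y) beyond the retracted pointer. The pointer is set when its y in the marker's frame is 0.
- bobbin_center (a point): Centre of a standing wooden bobbin wound dark teal, 44 mm in diameter, 55 mm high. Bystander.
- notebook_center (a point): Centre of a flat dark blue notebook, 90 x 125 x 10 mm. Bystander.
- pen_center (a point): Centre of a lying red and black pen, 135 mm long, 13 mm thick. Bystander.
There are look-alikes about, which are no part of the job. What is meant by the part that bears weight_center is not pink, and is the smaller of those in its own colour.

How it is judged (in metres and radians):
On the way, in this order (a step that is already met when the one before it is completed fails the run):
1. the steel weight sits flat in the nest, let go (horizontal distance between weight_center and nest below 0.006 m and z of weight_center in the frame of nest between 0.012 and 0.02 m and angle between weight_center's own z axis and vertical below 0.08 rad and contact force between the fingers and weight below 0.1 N), for 0.2 s.
2. the brass disc sits flat on the weight in the nest, let go (all of step 1 and horizontal distance between disc_center and nest below 0.006 m and z of disc_center in the frame of nest between 0.039 and 0.047 m and angle between disc_center's own z axis and vertical below 0.08 rad and contact force between the fingers and disc below 0.1 N), for 0.2 s.
3. the lock button is pushed down (value of joint lock_button above 0.0045 m), for 0.1 s.
At the end, for the whole second after the job is handed in: Weight and disc sit in the nest: within 6 mm of its axis, 4 mm of seated height, 0.08 rad of upright, touching neither fingers nor arm. Lock button 4.5 mm or more down. Pointer within 5 mm of the marker along the scale, slower than 10 mm/s, the fingers holding the arm (over 1 N) (all of step 2 and value of joint lock_button above 0.0045 m and y of pointer_tip in the frame of marker between -0.005 and 0.005 m and contact force between the fingers and gauge_arm above 1 N and linear speed of gauge_arm below 0.01 m/s and contact force between gauge_arm and weight below 0.2 N and contact force between gauge_arm and disc below 0.2 N); the arm keeps its last pose, push and grip.
It fails at once if the bobbin is moved more than 20 mm (distance of bobbin_center from where it was at the start of the episode above 0.02 m).
It fails at once if the notebook is moved more than 20 mm (distance of notebook_center from where it was at the start of the episode above 0.02 m).
It fails at once if the pen is moved more than 20 mm (distance of pen_center from where it was at the start of the episode above 0.02 m).
It also fails if it takes over 67 s, if anything falls off the work surface, if the arm or the gripper's body presses on something with over 40 N, if the wrist force passes 120 N, or if a joint passes its speed limit or range.

## Working session

There is one attempt and no reset: what is moved stays moved. The work goes in short steps, Python scripts to look and compute and a shell command to move; the robot and the scene stay as the last step left them, time stands still between calls to the robot, and variables do not carry over. Pictures are saved under pics/ and viewed, and the job is handed in when it is done.

```bash
ls; mkdir -p pics; python3 - <<'E'
from workcell import state, viewer, r
import cv2
print(state(), r.nose_length)
for n in ("scene","side","wrist"):
    f=viewer.grab_frame(n); cv2.imwrite(f"pics/{n}0.png",f["pixels"][:,:,::-1]); print(n,f["fov_y"],f["cx"],f["cy"],f["R"],f["t"])
E
```

```text
pics
{'t': 0.0, 'joint_positions': array([-1.14398492e+00,  2.41436478e-01,  3.71785728e-03,  1.33521730e+00,
        3.03363156e-05,  1.57083114e+00]), 'joint_vel': array([ 0.00047701,  0.00131448,  0.00174269, -0.0026089 ,  0.00045716,
        0.00100731]), 'joint_torque': array([ 2.22096055e-04, -3.72317719e+01,  2.52408886e+01,  1.71144650e-02,
       -1.50253022e-04,  4.05635546e-06]), 'eef_pos': array([ 206.73432628, -454.57190276,  238.39879178]), 'tcp_rot': array([-3.13945306e+00, -3.02617701e-05,  4.26776538e-01]), 'wrist_force': array([-0.34112238, -0.07498866,  0.06540162]), 'ft_torque': array([-0.0196449 ,  0.03810509, -0.00800522]), 'width': 85.59553615912357} 8.0
scene 55.748308966310546 327.2971195892855 237.82765589795562 [[-0.18136394  0.98329007  0.01574062]
 [ 0.69883165  0.14012523 -0.70142657]
 [-0.69191144 -0.11621344 -0.71256789]] [ 126.63251797 -314.48454239 1386.32708909]
side 44.99521947322109 314.5332724552605 245.4347980763569 [[ 0.98364474 -0.17989906  0.00890851]
 [-0.11206142 -0.64994728 -0.75167198]
 [ 0.14101515  0.73837989 -0.65947697]] [-546.9578058   122.46428091 1230.68160869]
wrist 65.70646984690485 319.66355877333535 245.7707031030741 [[ 0.41402935 -0.91026263 -0.00128046]
 [-0.86280214 -0.39288965  0.3181355 ]
 [-0.29008993 -0.13061265 -0.94804439]] [-499.43141009  -41.87462336  379.96423126]
```

View pics/scene0.png

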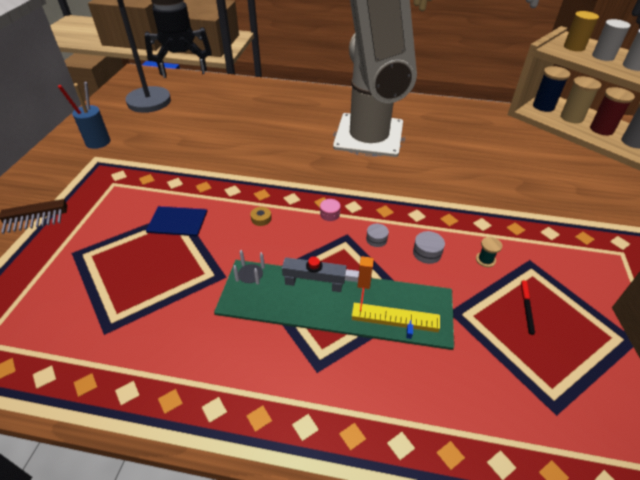

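View pics/side0.png

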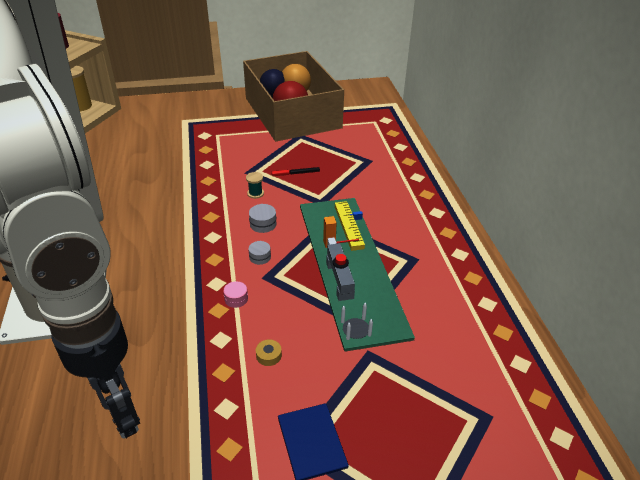

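View pics/wrist0.png

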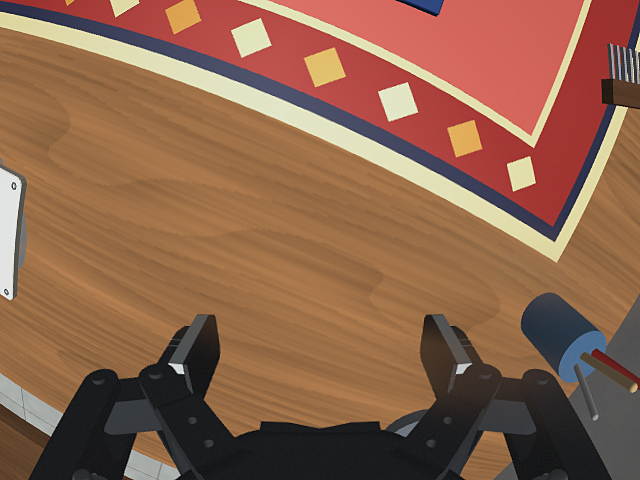

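```bash
python3 - <<'E'
from workcell import state, viewer, boxes_of, pinpoint
import numpy as np
for n in ("scene","side"):
    f=viewer.grab_frame(n)
    K=240/np.tan(np.radians(f["fov_y"]/2))
    for q in ["weight_center","disc_center","stand","nest","button_top","gauge_arm","pointer_tip","marker","bobbin_center","notebook_center","pen_center"]:
        for d in pinpoint(q,f):
            if d["p"]<.2: continue
            x=np.array(d["xyz"]); c=f["R"]@x+f["t"]
            print(n,q,round(d["p"],2),x.round(1),"px",round(f["cx"]+K*c[0]/c[2]),round(f["cy"]+K*c[1]/c[2]))
E
```

```text
scene weight_center 0.94 [442.4  68.   13.4] px 376 236
scene weight_center 0.84 [461.9 190.2  20.7] px 429 247
scene weight_center 0.7 [375.6 -49.3  16.9] px 331 209
scene weight_center 0.58 [603.  -48.4  78.3] px 313 260
scene disc_center 0.54 [ 429.1 -218.3    9.7] px 259 217
scene stand 0.58 [604.9  36.5   0.9] px 352 291
scene nest 0.73 [ 611.6 -186.6   10.5] px 249 275
scene button_top 0.67 [605.4 -48.9  79.8] px 312 260
scene button_top 0.44 [458.8 319.9  25.5] px 488 253
scene gauge_arm 0.83 [598.4  55.4  83.9] px 364 264
scene pointer_tip 0.58 [667.5  60.9  28.7] px 361 309
scene marker 0.44 [691.5 157.   12.4] px 408 332
scene bobbin_center 0.66 [459.9 317.5  25.6] px 487 253
scene notebook_center 0.59 [ 477.2 -410.7    4.4] px 177 221
scene pen_center 0.78 [573.9 397.2   7.6] px 527 304
side weight_center 0.84 [439.3  73.7  19.5] px 259 250
side weight_center 0.84 [463.6 187.   23.8] px 264 217
side weight_center 0.81 [379.3 -48.9  18.4] px 237 291
side disc_center 0.57 [ 431.9 -217.8   11. ] px 272 352
side stand 0.66 [603.7  35.7   1.2] px 332 259
side nest 0.88 [ 606.3 -182.6   14. ] px 355 326
side button_top 0.51 [602.6 -49.3  80.3] px 341 258
side button_top 0.36 [440.5  71.4  16.4] px 260 252
side gauge_arm 0.83 [601.1  61.6  81.9] px 330 225
side gauge_arm 0.68 [ 429.8 -215.5   10.6] px 271 352
side pointer_tip 0.88 [673.9  59.7  31. ] px 360 239
side marker 0.57 [691.5 161.   13.2] px 357 217
side bobbin_center 0.69 [451.8 316.7  24.8] px 253 187
side notebook_center 0.94 [ 476.  -408.8    5.3] px 312 439
side notebook_center 0.62 [440.8  71.4  16. ] px 260 252
side notebook_center 0.52 [604.5 -51.5  81.6] px 342 258
side pen_center 0.54 [572.8 396.    4.4] px 295 172
```

```bash
python3 - <<'E'
import cv2, numpy as np
a=cv2.imread("pics/scene0.png"); b=cv2.imread("pics/side0.png")
A=cv2.resize(a[190:350,210:510],None,fx=2.6,fy=2.6,interpolation=cv2.INTER_CUBIC)
B=cv2.resize(b[160:370,215:425],None,fx=2.8,fy=2.8,interpolation=cv2.INTER_CUBIC)
cv2.imwrite("pics/cropA.png",A);cv2.imwrite("pics/cropB.png",B)
E
```

```text
(no output)
```

View pics/cropA.png

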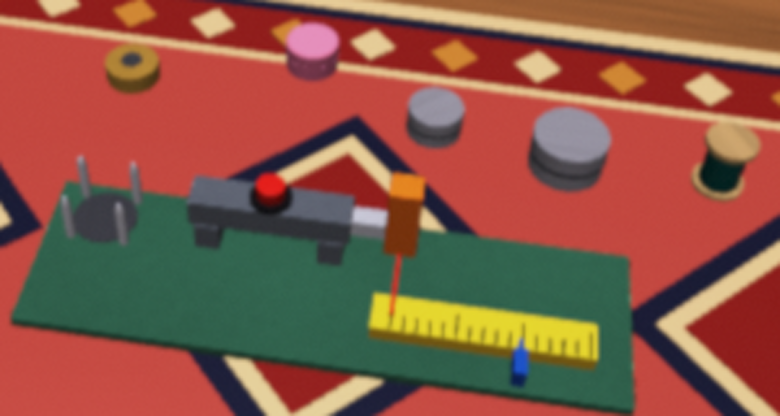

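View pics/cropB.png

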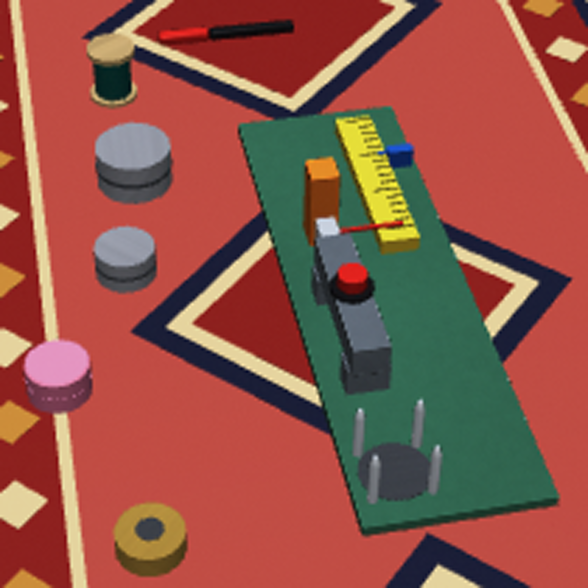

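```bash
cat > h.py <<'E'
import numpy as np, cv2
from scipy.optimize import minimize
def proj(f,X):
    X=np.atleast_2d(X); K=240/np.tan(np.radians(f["fov_y"]/2)); c=X@f["R"].T+f["t"]
    return np.c_[f["cx"]+K*c[:,0]/c[:,2], f["cy"]+K*c[:,1]/c[:,2]]
def render(f,X,S=4):
    h=cv2.convexHull(proj(f,X).astype(np.float32)).reshape(-1,2)
    m=np.zeros((480*S,640*S),np.uint8)
    cv2.fillConvexPoly(m,np.round(((h+.5)*S-.5)*16).astype(np.int32),1,shift=4)
    return cv2.resize(m.astype(np.float32),(640,480),interpolation=cv2.INTER_AREA)
def cyl(p,rad,z0,z1,n=48):
    a=np.linspace(0,2*np.pi,n,endpoint=False)
    return np.vstack([np.c_[p[0]+rad*np.cos(a),p[1]+rad*np.sin(a),np.full(n,z)] for z in (z0,z1)])
def plate(p,z0=0,z1=12):
    c,s=np.cos(p[2]),np.sin(p[2])
    P=np.array([(x,y) for x in(-35,110) for y in(-270,205)],float)
    W=P@np.array([[c,s],[-s,c]])+p[:2]
    return np.vstack([np.c_[W,np.full(4,z)] for z in (z0,z1)])
def fit(fs,ms,model,p0,d):
    cost=lambda p:sum(np.abs(render(f,model(p))-m).sum() for f,m in zip(fs,ms))
    p0=np.array(p0,float); sx=np.vstack([p0]+[p0+np.eye(len(p0))[i]*d[i] for i in range(len(p0))])
    o=minimize(cost,p0,method="Nelder-Mead",options=dict(initial_simplex=sx,xatol=.05,fatol=.2,maxiter=150))
    return o.x,o.fun
E
python3 - <<'E'
from workcell import viewer, silhouettes
from h import *
fs=[viewer.grab_frame(n) for n in("scene","side")]
gm=[]
for f in fs:
    hsv=cv2.cvtColor(f["pixels"],cv2.COLOR_RGB2HSV)
    m=cv2.inRange(hsv,(60,60,25),(95,255,160))
    n,l,s,_=cv2.connectedComponentsWithStats(m); i=1+np.argmax(s[1:,4]); 
    h=cv2.convexHull(cv2.findContours((l==i).astype(np.uint8),0,1)[0][0] if 0 else np.argwhere(l==i)[:,::-1].astype(np.int32))
    o=np.zeros((480,640),np.uint8); cv2.fillConvexPoly(o,h,1); gm.append(o.astype(float)); print(s[i])
for k in ([0],[1],[0,1]):
    print("plate",k,fit([fs[i] for i in k],[gm[i] for i in k],plate,[603,37,.04],[5,5,.02]))
for q,g,rad,H in (("weight_center",(441,70),25,32),("disc_center",(430,-218),25,22)):
    ms=[]
    for f in fs:
        px=proj(f,[[*g,H/2]])[0]
        c=[d for d in silhouettes(q,f) if d["mask"][int(px[1]),int(px[0])]]
        print(q,[ (round(d["p"],2),d["mask"].sum()) for d in c]); ms.append(c[0]["mask"].astype(float) if c else None)
    for k in ([0],[1],[0,1]):
        if any(ms[i] is None for i in k): continue
        F=[fs[i] for i in k];M=[ms[i] for i in k]
        print(q,k,fit(F,M,lambda p:cyl(p,rad,0,H),g,[4,4]))
    if all(m is not None for m in ms): print("free z top",fit(fs,ms,lambda p:cyl(p,rad,p[2],p[2]+H),[*g,0],[4,4,4]))
E
```

```text
[ 215  265  238   84 9831]
[ 300  198  114  153 6708]
plate [0] (array([6.02832519e+02, 3.82584401e+01, 2.47564549e-02]), np.float64(643.5625))
plate [1] (array([6.01090301e+02, 4.06313255e+01, 2.17090979e-02]), np.float64(140.625))
plate [0, 1] (array([6.01771265e+02, 3.97060158e+01, 2.12477013e-02]), np.float64(846.5))
weight_center [(0.82, np.int64(400))]
weight_center [(0.63, np.int64(400))]
weight_center [0] (array([438.40393066,  70.7722168 ]), np.float64(69.4375))
weight_center [1] (array([438.95798492,  70.57453918]), np.float64(81.875))
weight_center [0, 1] (array([438.41494799,  70.84783268]), np.float64(151.375))
free z top (array([438.21269349,  70.6064469 ,  -4.50298153]), np.float64(148.0625))
disc_center [(0.61, np.int64(312))]
disc_center [(0.93, np.int64(510))]
disc_center [0] (array([ 425.13061523, -216.14111328]), np.float64(55.6875))
disc_center [1] (array([ 425.71923828, -214.99536133]), np.float64(100.5))
disc_center [0, 1] (array([ 425.90364075, -215.67050171]), np.float64(157.8125))
free z top (array([ 426.01051754, -215.26876457,   -0.66240495]), np.float64(156.25))
```

```bash
python3 - <<'E'
from workcell import viewer
from h import *
c,s=np.cos(.0215),np.sin(.0215)
st=lambda x,y,z:[601.3+c*x-s*y,40+s*x+c*y,z]
outs=[]
for n,(x0,y0,x1,y1) in (("scene",(210,190,510,350)),("side",(215,160,425,370))):
    f=viewer.grab_frame(n);S=2.6 if n=="scene" else 2.8
    im=cv2.resize(f["pixels"][y0:y1,x0:x1,::-1],None,fx=S,fy=S,interpolation=cv2.INTER_CUBIC)
    def dr(P,col,cl=True):
        p=((proj(f,P)+.5-[x0,y0])*S-.5)
        cv2.polylines(im,[np.round(p*8).astype(np.int32)],cl,col,1,cv2.LINE_AA,3)
    dr([st(x,y,12) for x,y in((-35,-270),(110,-270),(110,205),(-35,205))],(255,255,255))
    for a in (45,135,225,315):
        a=np.radians(a); q=(31.3*np.cos(a),-225+31.3*np.sin(a)); dr([st(*q,12),st(*q,58)],(0,255,255),False)
    dr([st(12*np.cos(t),-85+12*np.sin(t),81) for t in np.linspace(0,6.2,20)],(255,255,0))
    dr([st(x,20+y,100) for x,y in((-12,-13),(12,-13),(12,13),(-12,13))],(255,255,0))
    dr([st(x,y,26) for x,y in((49,5),(81,5),(81,175),(49,175))],(255,0,255))
    for p,H in(((438.6,70.7),32),((425.8,-215.6),22)):
        C=cyl(p,25,0,H); dr(C[:48],(0,255,0)); dr(C[48:],(0,255,0))
    cv2.imwrite(f"pics/ov_{n}.png",im)
E
```

```text
(no output)
```

View pics/ov_scene.png

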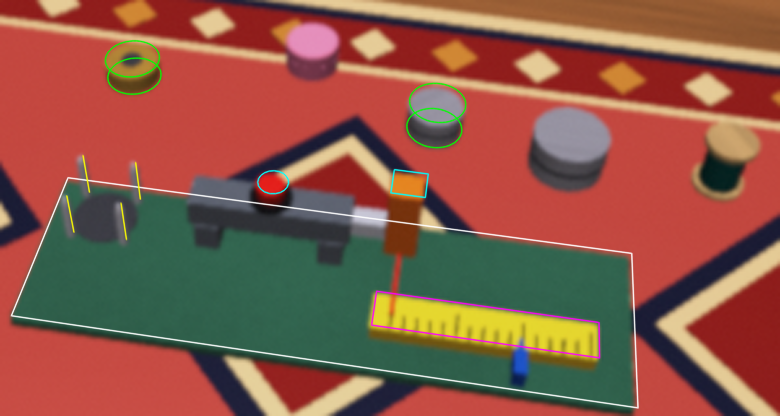

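View pics/ov_side.png

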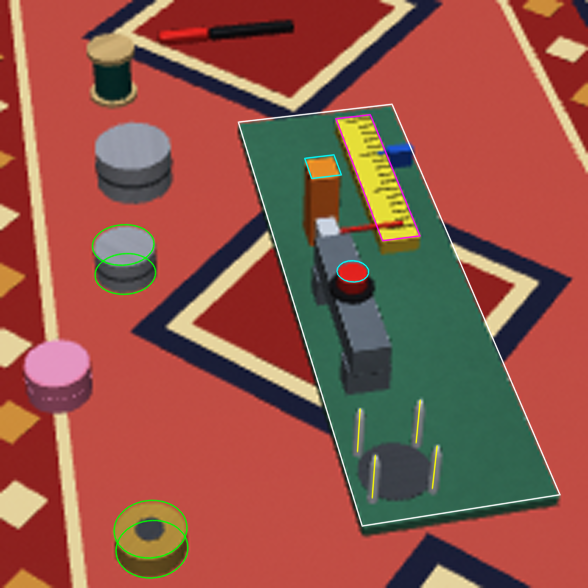

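Candidates for the weight are pink (scene 331,209), small grey (376,236) and large grey (429,246). The description excludes pink and asks for the smaller one in its colour, so it's the grey one at (376,236); the crop confirms that. The fits put the weight near (440,70), the disc near (428,-216) and the nest near (608,-185).

```bash
cat > need.py <<'E'
import sys,numpy as np
from scipy.spatial.transform import Rotation as Ro
from workcell import state
def need(x,y,z,yaw):
    s=state(); R=Ro.from_euler("xyz",s["tcp_rot"]); T=Ro.from_euler("xyz",[np.pi,0,yaw])
    d=R.inv().apply(np.array([x,y,z])-s["eef_pos"]); w=(R.inv()*T).as_rotvec()
    print("t",round(s["t"],2),"pos",s["eef_pos"].round(1),"rot",np.round(s["tcp_rot"],3),"F",s["wrist_force"].round(1),"w",round(s["width"],1))
    print("shift",d.round(1),"turn",w.round(3))
if __name__=="__main__": need(*map(float,sys.argv[1:5]))
E
python3 -m inch '[[143,-127,13,0,0,0.2,1],[143,-127,13,0,0,0.405,1],[143,-127,13,0,0,0.405,1],[143,-127,13,0,0,0.405,1],[143,-127,13,0,0,0.405,1]]'; python3 need.py 440 70 200 0.0215
```

```text
t: 2.17
eef_pos: [284.8, -278.2, 226.1]
tcp_rot: [-3.141, -0.0, 0.02]
wrist_force: [0.7, 1.0, 0.7]
width: 85.4
t 2.17 pos [ 284.8 -278.2  226.1] rot [-3.141 -0.     0.02 ] F [0.7 1.  0.7] w 85.4
shift [ 161.9 -345.1   26.4] turn [-0.001 -0.    -0.002]
```

```bash
python3 -m inch '[[80,-172,13,0,0,0,1],[80,-172,13,0,0,0,1],[80,-172,13,0,0,0,1],[80,-172,13,0,0,0,1],[80,-172,13,0,0,0,1]]'; python3 -m inch '[[81,-173,13,0,0,0,1],[81,-173,13,0,0,0,1],[81,-173,13,0,0,0,1],[81,-173,13,0,0,0,1],[81,-173,13,0,0,0,1]]'; python3 -m inch '[[0,0,0,0,0,0,1],[0,0,0,0,0,0,1]]'; python3 need.py 440 70 200 0.0215
python3 - <<'E'
from workcell import viewer,r
import cv2
f=viewer.grab_frame("wrist"); cv2.imwrite("pics/w1.png",f["pixels"][:,:,::-1]); print(f["R"],f["t"],-f["R"].T@f["t"])
E
```

```text
t: 2.58
eef_pos: [361.5, -103.5, 213.4]
tcp_rot: [-3.141, -0.001, 0.025]
wrist_force: [0.5, -0.9, -0.9]
width: 85.3
t: 3.0
eef_pos: [440.7, 36.6, 200.3]
tcp_rot: [-3.115, -0.001, 0.066]
wrist_force: [0.7, -0.1, -0.1]
width: 85.2
t: 3.17
eef_pos: [439.1, 33.4, 200.1]
tcp_rot: [-3.117, 0.002, 0.06]
wrist_force: [-0.0, 0.0, -0.9]
width: 85.1
t 3.17 pos [439.1  33.4 200.1] rot [-3.117e+00  2.000e-03  6.000e-02] F [-0.   0.  -0.9] w 85.1
shift [  3.1 -36.5   1. ] turn [-0.024  0.002  0.039]
[[ 0.06033821 -0.99789035 -0.0239615 ]
 [-0.94531264 -0.06483471  0.31965681]
 [-0.32053598  0.00336359 -0.94723037]] [ 11.09920561 387.7099932  483.46550176] [520.80554012  34.58667735 334.28501868]
```

View pics/w1.png

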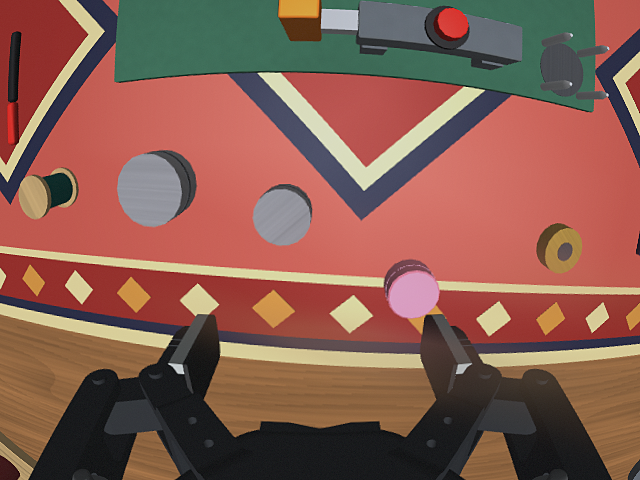

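```bash
python3 -c "
from workcell import state
s=state();print(s['joint_positions'].round(3),s['joint_vel'].round(3))"; python3 -m inch '[[0,0,0,0,0,0,1]]';python3 need.py 440 70 200 0.0215; python3 -c "
from workcell import state
s=state();print(s['joint_positions'].round(3),s['joint_vel'].round(3))"
```

```text
[ 0.058  0.146 -0.217  1.209  0.025  3.141] [-0.018 -0.015 -0.012 -0.001  0.001  0.001]
t: 3.3
eef_pos: [438.6, 32.5, 200.4]
tcp_rot: [-3.117, 0.001, 0.058]
wrist_force: [-0.6, -0.7, -0.1]
width: 85.5
t 3.3 pos [438.6  32.5 200.4] rot [-3.117e+00  1.000e-03  5.800e-02] F [-0.6 -0.7 -0.1] w 85.5
shift [  3.6 -37.3   1.3] turn [-0.025  0.002  0.037]
[ 0.057  0.146 -0.218  1.209  0.025  3.141] [-0.003 -0.007 -0.001 -0.004  0.003  0.001]
```

Joint 6 is at its limit at this yaw. I'll turn by 90° so the jaws run along the stand's x, which fits both the nest gaps and the grip.

```bash
python3 -m inch '[[4,-37,0,0,0,-0.6,1],[4,-37,0,0,0,-0.6,1],[4,-37,0,0,0,-0.6,1],[4,-37,0,0,0,-0.6,1],[4,-37,0,0,0,-0.6,1]]' | tail -5;python3 need.py 440 70 200 1.592; python3 -m inch '[[0,0,0,0,0,-0.6,1],[0,0,0,0,0,-0.6,1],[0,0,0,0,0,-0.6,1],[0,0,0,0,0,-0.6,1],[0,0,0,0,0,-0.6,1]]'|head -1;python3 need.py 440 70 200 1.592
```

```text
t: 3.72
eef_pos: [440.6, 69.8, 201.7]
tcp_rot: [-3.121, -0.014, 0.664]
wrist_force: [0.0, -0.0, -0.2]
width: 85.4
t 3.72 pos [440.6  69.8 201.7] rot [-3.121 -0.014  0.664] F [ 0.  -0.  -0.2] w 85.4
shift [-0.3 -0.5  1.7] turn [-0.013 -0.023 -0.928]
t: 4.13
t 4.13 pos [440.6  69.5 201.7] rot [-3.132 -0.023  1.264] F [-0.5 -0.1  0.3] w 85.4
shift [ 0.3 -0.7  1.7] turn [-0.005 -0.025 -0.328]
```

```bash
python3 -m inch '[[0,0,0,0,-0.025,-0.33,1],[0,0,0,0,-0.025,-0.33,1],[0,0,0,0,-0.025,-0.33,1],[0,0,0,0,-0.025,-0.33,1]]'|head -1;python3 need.py 440 70 200 1.592
python3 - <<'E'
from workcell import viewer,r
import cv2
f=viewer.grab_frame("wrist"); cv2.imwrite("pics/w2.png",f["pixels"][:,:,::-1]); print(f["R"],f["t"],-f["R"].T@f["t"])
E
```

```text
t: 4.47
t 4.47 pos [440.6  69.8 201.7] rot [-3.136 -0.     1.59 ] F [-0.5 -0.3  0.2] w 85.2
shift [ 0.3 -0.6  1.7] turn [-0.005 -0.    -0.002]
[[ 0.99980578  0.01904332 -0.00507451]
 [ 0.01966797 -0.94777116  0.31834416]
 [ 0.00125285 -0.31838214 -0.94796163]] [-440.41491376   27.58191534  366.19059763] [439.32811418 151.11684987 336.1192019 ]
```

View pics/w2.png

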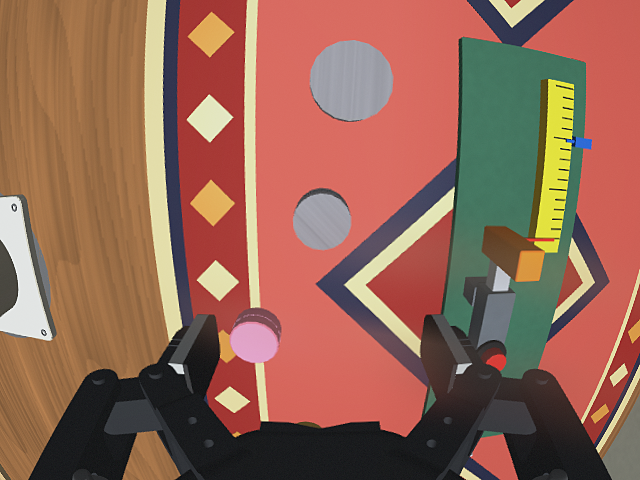

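```bash
cat >> h.py <<'E'
_p=proj
def proj(f,X):
    if f.get("name",None)!="wrist": return _p(f,X)
    X=np.atleast_2d(X); K=240/np.tan(np.radians(f["fov_y"]/2)); c=X@f["R"].T+f["t"]
    r=np.hypot(c[:,0],c[:,1]); th=np.arctan2(r,c[:,2]); k=K*th/np.maximum(r,1e-9)
    return np.c_[f["cx"]+k*c[:,0], f["cy"]+k*c[:,1]]
def grab(n,save=None):
    from workcell import viewer
    f=viewer.grab_frame(n)
    try: f["name"]=n
    except Exception: pass
    if save: cv2.imwrite(f"pics/{save}.png",f["pixels"][:,:,::-1])
    return f
def back(f,px,z):
    from scipy.optimize import fsolve
    g=lambda p: proj(f,[[p[0],p[1],z]])[0]-px
    from workcell import state
    e=state()["eef_pos"]
    return fsolve(g,[e[0],e[1]+20])
def blob(f,seed,lo,hi):
    m=cv2.inRange(cv2.cvtColor(f["pixels"],cv2.COLOR_RGB2HSV),lo,hi)
    n,l,s,c=cv2.connectedComponentsWithStats(m); i=l[seed[1],seed[0]]
    return (l==i).astype(float) if i else None
E
python3 - <<'E'
from h import *
f=grab("wrist")
hsv=cv2.cvtColor(f["pixels"],cv2.COLOR_RGB2HSV)
for p in ((322,221),(320,192),(322,182),(300,160),(520,265),(350,80)): print(p,hsv[p[1],p[0]])
m=blob(f,(322,221),(0,0,0),(180,90,255)); print(m.sum())
print(fit([f],[m],lambda p:cyl(p,25,0,32),(440,70),[4,4]))
print(fit([f],[m],lambda p:cyl(p,25,p[2],p[2]+32),(440,70,0),[4,4,4]))
E
```

```text
(322, 221) [124  12 170]
(320, 192) [140  11  72]
(322, 182) [  3 140 218]
(300, 160) [  2 140 218]
(520, 265) [ 17 177 218]
(350, 80) [114  15 166]
2828.0
(array([440.95944214,  69.81195068]), np.float64(123.25))
(array([440.96365334,  68.1910902 ,  -6.44303623]), np.float64(57.9375))
```

```bash
python3 -m inch '[[0,0,40,0,0,0,1],[0,0,80,0,0,0,1],[0,0,110,0,0,0,1],[0,0,110,0,0,0,1]]'|head -1;python3 need.py 441 69.5 12 1.592
python3 - <<'E'
from h import *
f=grab("wrist","w3")
p=proj(f,[[441,69.5,32]])[0]; print(p)
m=blob(f,p.round().astype(int),(0,0,0),(180,90,255)); print(m.sum())
print(fit([f],[m],lambda p:cyl(p,25,0,32),(440,70),[4,4]))
print(fit([f],[m],lambda p:cyl(p,25,p[2],p[2]+32),(440,70,0),[4,4,4]))
E
```

```text
t: 4.9
t 4.9 pos [435.3  69.6  86.3] rot [-3.125e+00  1.000e-03  1.588e+00] F [-1.4 -0.5  0.9] w 85.7
shift [-0.2  7.  74.2] turn [-0.017  0.001 -0.004]
[332.53939136 277.03444739]
6635.0
(array([440.90672421,  69.77166605]), np.float64(321.9375))
(array([441.10432152,  68.18360544,  -4.78666296]), np.float64(125.1875))
```

View pics/w3.png

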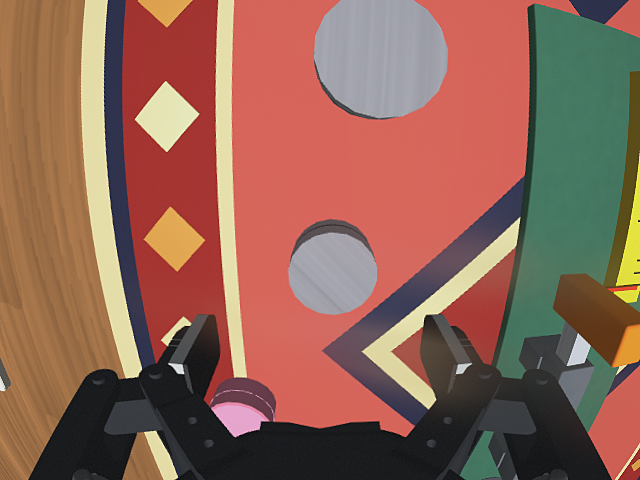

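```bash
python3 -m inch '[[-1,7,30,-0.017,0,-0.004,1],[-1,7,50,-0.017,0,-0.004,1],[-1,7,66,-0.017,0,-0.004,1],[-1,7,74,-0.017,0,-0.004,1],[-1,7,74,-0.017,0,-0.004,1]]'|head -1;python3 need.py 441 69 12 1.592
python3 - <<'E'
from h import *
f=grab("wrist","w4"); from workcell import r; print(r.nose_length)
E
```

```text
t: 5.37
t 5.37 pos [447.4  70.   17.6] rot [ 3.130e+00 -1.000e-03  1.594e+00] F [-0.4 -0.   0.6] w 85.5
shift [-0.9 -6.5  5.5] turn [ 0.011 -0.001  0.002]
8.0
```

View pics/w4.png

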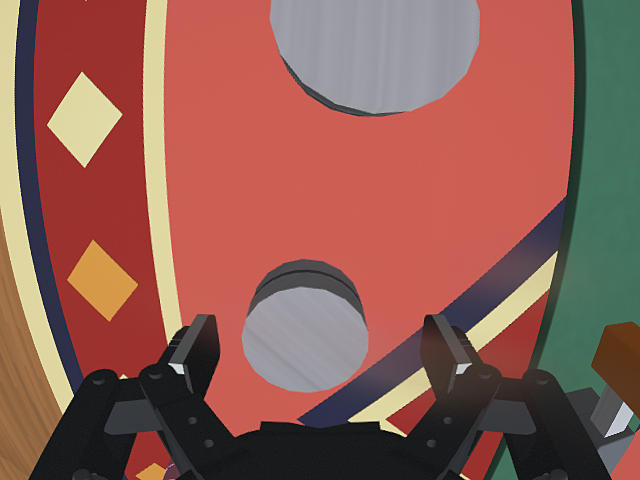

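```bash
python3 -m inch '[[0,0,0,0,0,0,1],[0,0,0,0,0,0,1],[0,0,0,0,0,0,1]]'|head -1;python3 need.py 441 69 12 1.592; python3 -c "
from workcell import state
print(state()['joint_positions'].round(3),state()['joint_vel'].round(4))"
```

```text
t: 5.67
t 5.67 pos [448.3  70.4  18.6] rot [ 3.128e+00 -1.000e-03  1.595e+00] F [0.1 0.1 0. ] w 85.3
shift [-1.2 -7.4  6.5] turn [ 0.014 -0.001  0.003]
[ 1.560e-01  3.720e-01 -4.620e-01  7.220e-01 -1.000e-03  1.703e+00] [ 0.0012  0.0047 -0.0075 -0.0032 -0.0013 -0.0024]
```

```bash
python3 -m inch '[[-1,-7,3,0.014,0,0.003,1],[-1,-7,6.5,0.014,0,0.003,1],[-1,-7,6.5,0.014,0,0.003,1],[-1,-7,6.5,0.014,0,0.003,1],[-1,-7,6.5,0.014,0,0.003,1]]'|head -1;python3 need.py 441 69 12 1.592; python3 - <<'E'
from h import *
f=grab("wrist","w5")
E
```

```text
t: 6.08
t 6.08 pos [440.1  69.1  10.6] rot [-3.139e+00 -1.000e-03  1.592e+00] F [ 0.6  0.3 -0.2] w 85.0
shift [-0.1  0.9 -1.4] turn [-0.003 -0.001 -0.   ]
```

View pics/w5.png

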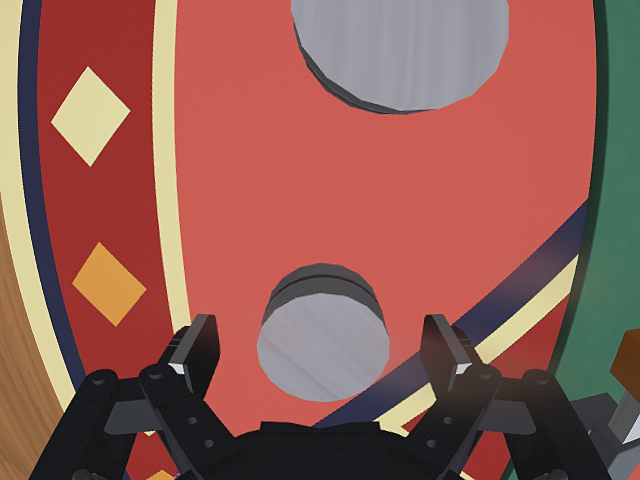

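```bash
python3 -m inch '[[0,0,0,0,0,0,-1],[0,0,0,0,0,0,-1],[0,0,0,0,0,0,-1],[0,0,0,0,0,0,-1],[0,0,0,0,0,0,-1]]' 50;python3 -m inch '[[0,0,0,0,0,0,-1],[0,0,0,0,0,0,-1],[0,0,0,0,0,0,-1]]' 50;  python3 - <<'E'
from h import *
f=grab("wrist","w6"); from workcell import r; print(r.nose_length)
E
```

```text
t: 6.55
eef_pos: [440.9, 69.1, 11.4]
tcp_rot: [-3.141, -0.001, 1.592]
wrist_force: [-0.1, -0.0, 4.9]
width: 48.6
t: 6.8
eef_pos: [440.9, 69.1, 11.3]
tcp_rot: [-3.141, -0.001, 1.592]
wrist_force: [-0.6, -0.3, 5.1]
width: 48.4
8.0
```

View pics/w6.png

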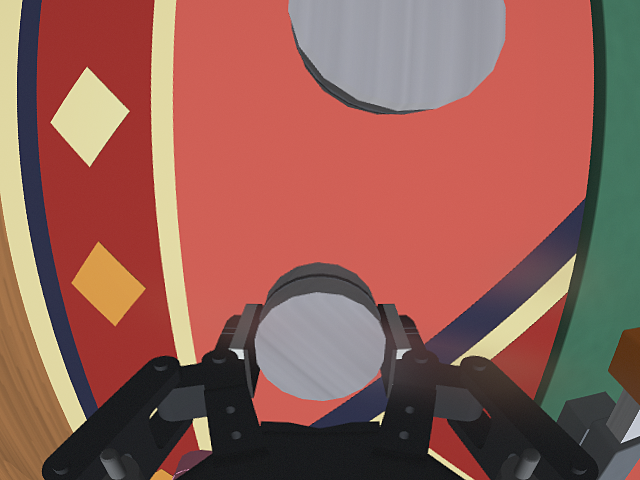

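```bash
python3 - <<'E'
from h import *
f=grab("wrist")
# top face only (light grey): ellipse centre
hsv=cv2.cvtColor(f["pixels"],cv2.COLOR_RGB2HSV)
m=blob(f,(320,345),(0,0,115),(180,60,255)); ys,xs=np.nonzero(m); print(m.sum(),xs.min(),xs.max(),ys.min(),ys.max())
def top(p):
    a=np.linspace(0,2*np.pi,60); return np.c_[p[0]+25*np.cos(a),p[1]+25*np.sin(a),np.full(60,p[2] if len(p)>2 else 32)]
print(fit([f],[m],top,(441,69),[4,4]))
print(fit([f],[m],top,(441,69,32),[4,4,4]))
E
python3 -m inch '[[0,0,-40,0,0,0,-1],[0,0,-80,0,0,0,-1],[0,0,-100,0,0,0,-1],[0,0,-100,0,0,0,-1],[0,0,-100,0,0,0,-1]]' 50;python3 need.py 608 -185 112 1.592
```

```text
11124.0 255 385 292 400
(array([440.26404238,  70.77564645]), np.float64(537.5625))
(array([440.43256232,  69.12855675,  28.975967  ]), np.float64(142.8125))
t: 7.32
eef_pos: [440.5, 69.0, 110.5]
tcp_rot: [-3.14, -0.001, 1.592]
wrist_force: [-0.6, -1.2, -6.2]
width: 48.4
t 7.32 pos [440.5  69.  110.5] rot [-3.140e+00 -1.000e-03  1.592e+00] F [-0.6 -1.2 -6.2] w 48.4
shift [-257.5  162.1   -2. ] turn [-0.002 -0.001 -0.   ]
```

```bash
python3 -m inch '[[-130,81,-10,0,0,0,-1],[-130,81,-10,0,0,0,-1],[-130,81,-10,0,0,0,-1],[-130,81,-10,0,0,0,-1],[-130,81,-10,0,0,0,-1]]' |head -1; python3 -m inch '[[-128,81,0,0,0,0,-1],[-128,81,0,0,0,0,-1],[-128,81,0,0,0,0,-1],[-128,81,0,0,0,0,-1],[-128,81,0,0,0,0,-1]]'|head -1; python3 -m inch '[[0,0,0,0,0,0,-1],[0,0,0,0,0,0,-1],[0,0,0,0,0,0,-1]]'|head -1; python3 need.py 608 -185 112 1.592
python3 - <<'E'
from h import *
f=grab("wrist","w7")
E
```

```text
t: 7.73
t: 8.15
t: 8.4
t 8.4 pos [ 606.  -184.   117.7] rot [-3.134e+00 -3.000e-03  1.593e+00] F [-0.2  1.5 -5.3] w 48.3
shift [-1.   2.   5.7] turn [-0.007 -0.003  0.001]
```

View pics/w7.png

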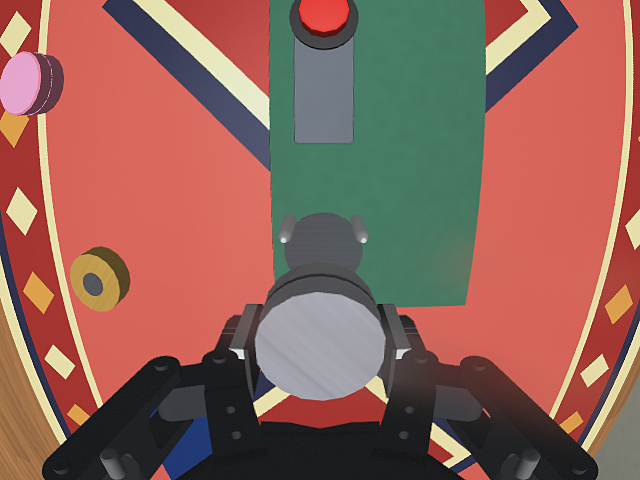

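```bash
python3 - <<'E'
from h import *
f=grab("wrist")
im=cv2.resize(f["pixels"][190:330,255:395,::-1],None,fx=4,fy=4,interpolation=cv2.INTER_CUBIC); cv2.imwrite("pics/c7.png",im)
c,s=np.cos(.0215),np.sin(.0215)
for nm,px,st,z in (("postL",(282,240),(-22.1,-202.9),58),("postR",(363,239),(22.1,-202.9),58),("slL",(294,142),(-15,-150),64),("slR",(354,142),(15,-150),64),("plR",(467,304),(110,-270),12),("btn",(324,12),(0,-85),81)):
    for dz in (0,-3):
        p=back(f,np.array(px,float),z+dz); x,y=st[0],st[1]+225
        print(nm,dz,p.round(1),"nest",(p-[c*x-s*y,s*x+c*y]).round(1))
E
```

```text
postL 0 [ 584.4 -165.2] nest [ 607.  -186.8]
postL -3 [ 584.1 -166.2] nest [ 606.6 -187.8]
postR 0 [ 629.1 -163.5] nest [ 607.5 -186.1]
postR -3 [ 629.5 -164.5] nest [ 607.9 -187. ]
slL 0 [ 591.1 -111.3] nest [ 607.7 -185.9]
slL -3 [ 590.9 -111.4] nest [ 607.5 -186.1]
slR 0 [ 621.3 -110.5] nest [ 607.9 -185.8]
slR -3 [ 621.6 -110.6] nest [ 608.2 -185.9]
plR 0 [ 719.8 -227.9] nest [ 608.9 -185.3]
plR -3 [ 721.3 -229.5] nest [ 610.3 -186.8]
btn 0 [604.7 -48.3] nest [ 607.7 -188.3]
btn -3 [604.7 -47.4] nest [ 607.7 -187.4]
```

View pics/c7.png

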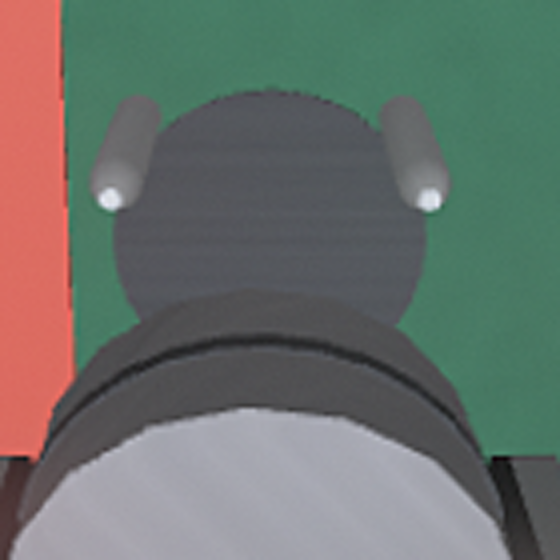

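```bash
python3 need.py 607.9 -186.6 76 1.592;python3 -m inch '[[-2.6,1.9,20,-0.007,-0.003,0,-1],[-2.6,1.9,41,-0.007,-0.003,0,-1],[-2.6,1.9,41,-0.007,-0.003,0,-1],[-2.6,1.9,41,-0.007,-0.003,0,-1],[-2.6,1.9,41,-0.007,-0.003,0,-1]]'|head -1; python3 -m inch '[[0,0,0,0,0,0,-1],[0,0,0,0,0,0,-1],[0,0,0,0,0,0,-1]]'|head -1; python3 need.py 607.9 -186.6 76 1.592
python3 - <<'E'
from h import *
f=grab("wrist","w8"); g=grab("side"); cv2.imwrite("pics/s8.png",cv2.resize(g["pixels"][240:390,290:440,::-1],None,fx=4,fy=4,interpolation=cv2.INTER_CUBIC))
for nm,st in(("L",(-22.1,-202.9)),):
    pass
E
```

```text
t 8.5 pos [ 606.9 -184.1  119.3] rot [-3.137e+00 -2.000e-03  1.593e+00] F [-0.3  0.1 -5.4] w 47.9
shift [-2.6  1.1 43.3] turn [-0.005 -0.002  0.001]
t: 8.92
t: 9.17
t 9.17 pos [ 610.5 -188.2   80.5] rot [3.135e+00 3.000e-03 1.592e+00] F [-0.5 -0.6 -4.7] w 48.4
shift [ 1.7 -2.6  4.5] turn [0.007 0.003 0.   ]
```

View pics/w8.png

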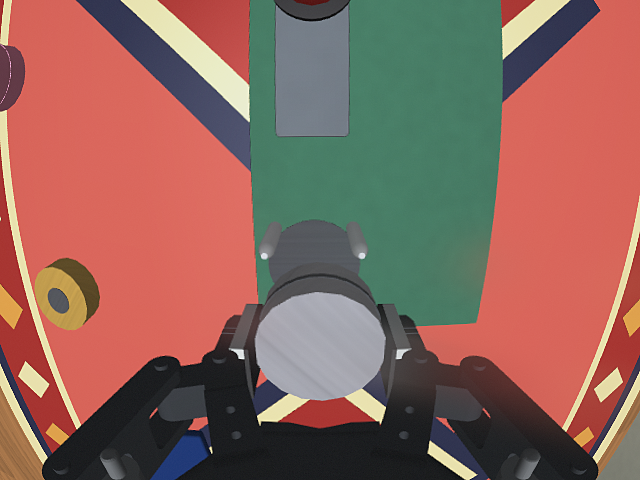

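View pics/s8.png

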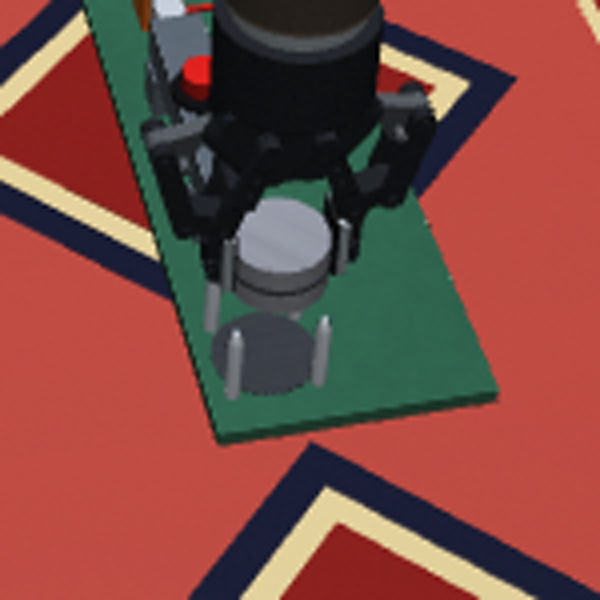

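```bash
python3 -m inch '[[0,0,0,0,0,0,-1],[0,0,0,0,0,0,-1],[0,0,0,0,0,0,-1],[0,0,0,0,0,0,-1]]'|head -1; python3 need.py 607.9 -186.6 76 1.592
```

```text
t: 9.6
t 9.6 pos [ 609.7 -188.1   79.1] rot [3.137e+00 2.000e-03 1.592e+00] F [-0.7 -0.4 -5.2] w 48.2
shift [ 1.5 -1.8  3.1] turn [ 0.004  0.002 -0.   ]
```

```bash
python3 -m inch '[[1.5,-1.5,5,0.002,0.002,0,-1],[1.5,-1.5,5,0.002,0.002,0,-1],[1.5,-1.5,5,0.002,0.002,0,-1],[1.5,-1.5,5,0.002,0.002,0,-1],[1.5,-1.5,5,0.002,0.002,0,-1]]'|head -1; python3 -m inch '[[0,0,0,0,0,0,-1],[0,0,0,0,0,0,-1],[0,0,0,0,0,0,-1],[0,0,0,0,0,0,-1]]'|head -1; python3 need.py 607.9 -186.6 73 1.592
python3 - <<'E'
from h import *
from workcell import state
f=grab("wrist","w9")
im=cv2.resize(f["pixels"][210:410,220:420,::-1],None,fx=3,fy=3,interpolation=cv2.INTER_CUBIC); cv2.imwrite("pics/c9.png",im)
hsv=cv2.cvtColor(f["pixels"],cv2.COLOR_RGB2HSV)
m=blob(f,(320,345),(0,0,115),(180,60,255))
zt=state()["eef_pos"][2]+20.6
top=lambda p:np.array([[p[0]+25*np.cos(a),p[1]+25*np.sin(a),p[2]] for a in np.linspace(0,6.28,60)])
print("weight",fit([f],[m],top,(607.5,-186.6,zt-3),[3,3,3]), zt)
E
```

```text
t: 10.02
t: 10.35
t 10.35 pos [ 608.3 -186.6   74.2] rot [3.139 0.    1.592] F [ 0.1  1.  -4.5] w 48.6
shift [ 0.  -0.4  1.2] turn [ 0.003  0.    -0.   ]
weight (array([ 607.78187853, -186.35133973,   91.99903998]), np.float64(190.875)) 94.80033264288514
```

View pics/c9.png

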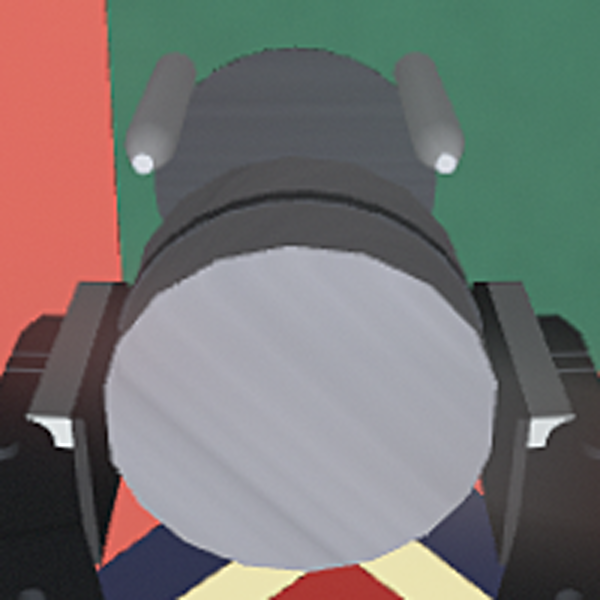

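```bash
python3 - <<'E'
from h import *
f=grab("wrist")
c,s=np.cos(.0215),np.sin(.0215)
for nm,px,st in (("L",(267.3,264.5),(-22.1,22.1)),("R",(368.3,264),(22.1,22.1))):
    for z in(58,55):
        p=back(f,np.array(px),z); print(nm,z,p.round(1),(p-[c*st[0]-s*st[1],s*st[0]+c*st[1]]).round(1))
E
```

```text
L 58 [ 584.4 -165. ] [ 607.  -186.6]
L 55 [ 584.  -166.2] [ 606.6 -187.8]
R 58 [ 628.7 -163.8] [ 607.  -186.4]
R 55 [ 629.1 -165. ] [ 607.5 -187.6]
```

```bash
python3 -m inch '[[-0.7,-0.6,5,0.002,0,0,-1],[-0.7,-0.6,10,0.002,0,0,-1],[-0.7,-0.6,15,0.002,0,0,-1],[-0.7,-0.6,20,0.002,0,0,-1],[-0.7,-0.6,20,0.002,0,0,-1]]'; python3 -m inch '[[0,0,0,0,0,0,-1],[0,0,0,0,0,0,-1],[0,0,0,0,0,0,-1]]';  python3 - <<'E'
from h import *
f=grab("wrist","w10")
im=cv2.resize(f["pixels"][210:410,220:420,::-1],None,fx=3,fy=3,interpolation=cv2.INTER_CUBIC); cv2.imwrite("pics/c10.png",im)
E
```

```text
t: 10.87
eef_pos: [606.4, -187.0, 52.1]
tcp_rot: [-3.139, -0.001, 1.592]
wrist_force: [-0.3, -0.8, -5.0]
width: 48.0
t: 11.12
eef_pos: [608.0, -187.4, 54.4]
tcp_rot: [3.14, 0.001, 1.592]
wrist_force: [0.3, 1.0, -5.2]
width: 48.3
```

View pics/c10.png

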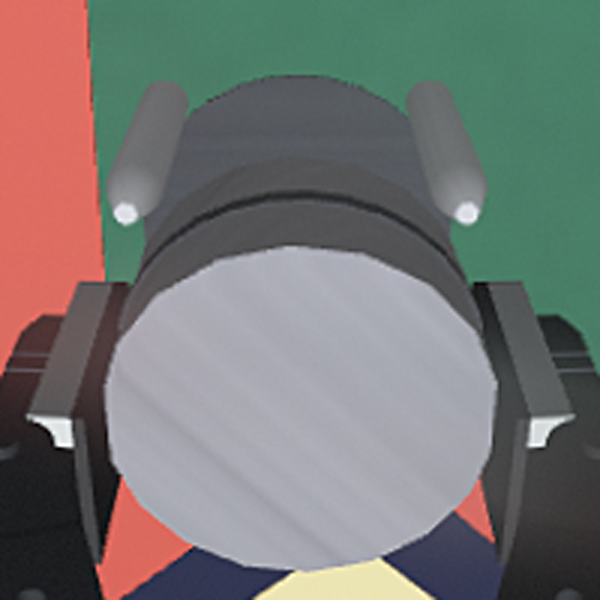

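```bash
python3 -m inch '[[0,-0.6,8,0,0,0,-1],[0,-0.6,16,0,0,0,-1],[0,-0.6,23,0,0,0,-1],[0,-0.6,28,0,0,0,-1],[0,-0.6,28,0,0,0,-1]]'; python3 -m inch '[[0,0,0,0,0,0,-1],[0,0,0,0,0,0,-1],[0,0,0,0,0,0,-1],[0,0,0,0,0,0,-1]]'
```

```text
t: 11.58
eef_pos: [606.0, -187.0, 24.2]
tcp_rot: [-3.139, -0.001, 1.592]
wrist_force: [-0.3, -0.1, -5.4]
width: 48.5
t: 11.92
eef_pos: [607.4, -187.4, 26.5]
tcp_rot: [3.141, 0.001, 1.592]
wrist_force: [1.0, -0.5, -4.7]
width: 48.2
```

```bash
python3 -m inch '[[0,0,2,0,0,0,-1],[0,0,3.5,0,0,0,-1],[0,0,3.5,0,0,0,-1],[0,0,3.5,0,0,0,-1],[0,0,3.5,0,0,0,-1]]'; python3 - <<'E'
from h import *
f=grab("wrist","w11")
E
```

```text
t: 12.33
eef_pos: [607.5, -187.5, 23.5]
tcp_rot: [3.14, 0.001, 1.592]
wrist_force: [-0.5, 0.4, 1.5]
width: 48.5
```

View pics/w11.png

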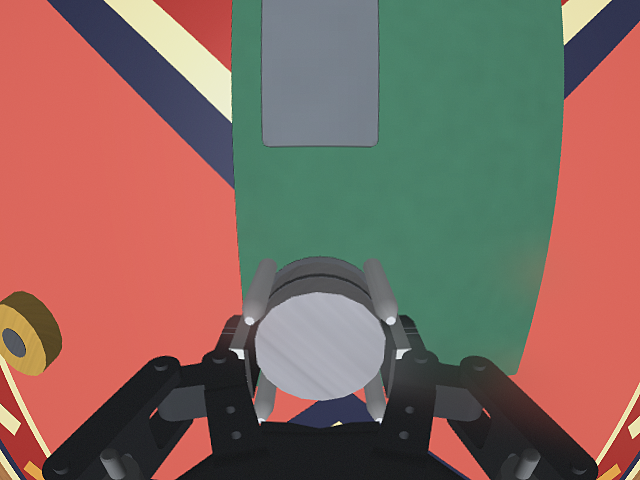

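```bash
python3 -m inch '[[0,0,0,0,0,0,0.8],[0,0,0,0,0,0,0.8],[0,0,0,0,0,0,0.8],[0,0,0,0,0,0,0.8],[0,0,0,0,0,0,0.8]]'; python3 -m inch '[[0,0,-10,0,0,0,0.8],[0,0,-30,0,0,0,0.8],[0,0,-60,0,0,0,0.8],[0,0,-100,0,0,0,1],[0,0,-110,0,0,0,1]]';python3 need.py 428 -216.5 130 1.592; python3 - <<'E'
from h import *
f=grab("wrist","w12")
E
```

```text
t: 12.8
eef_pos: [607.3, -187.4, 22.6]
tcp_rot: [3.141, 0.0, 1.592]
wrist_force: [0.9, -0.0, -0.0]
width: 76.8
t: 13.22
eef_pos: [610.4, -188.3, 140.2]
tcp_rot: [3.131, 0.004, 1.592]
wrist_force: [0.9, -0.6, 1.2]
width: 85.3
t 13.22 pos [ 610.4 -188.3  140.2] rot [3.131 0.004 1.592] F [ 0.9 -0.6  1.2] w 85.3
shift [ -24.3 -183.     8.4] turn [ 0.011  0.004 -0.   ]
```

View pics/w12.png

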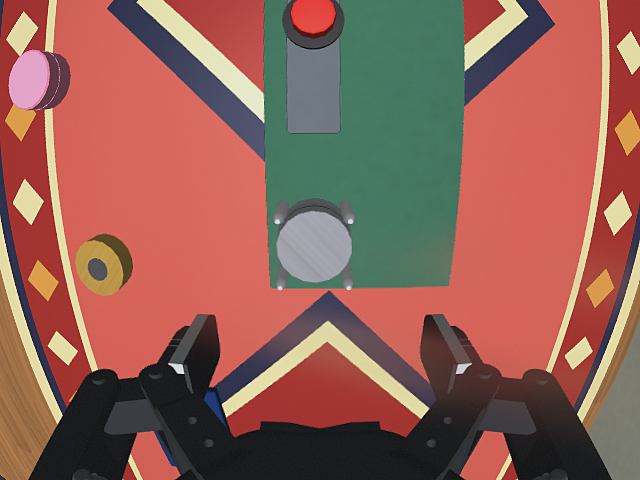

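```bash
python3 -m inch '[[-24,-181,8,0,0,0,1],[-24,-181,8,0,0,0,1],[-24,-181,8,0,0,0,1],[-24,-181,8,0,0,0,1],[-24,-181,8,0,0,0,1]]'|head -1; python3 -m inch '[[0,0,0,0,0,0,1],[0,0,0,0,0,0,1],[0,0,0,0,0,0,1],[0,0,0,0,0,0,1]]'|head -1; python3 need.py 428 -216.5 130 1.592; python3 - <<'E'
from h import *
f=grab("wrist","w13")
p=proj(f,[[428,-216.5,22]])[0];print(p)
E
```

```text
t: 13.68
t: 14.02
t 14.02 pos [ 428.4 -215.3  125. ] rot [3.139e+00 1.000e-03 1.593e+00] F [-0.  -0.7  0. ] w 85.4
shift [-1.1 -0.4 -5. ] turn [0.002 0.001 0.001]
[319.39906817 249.44717856]
```

View pics/w13.png

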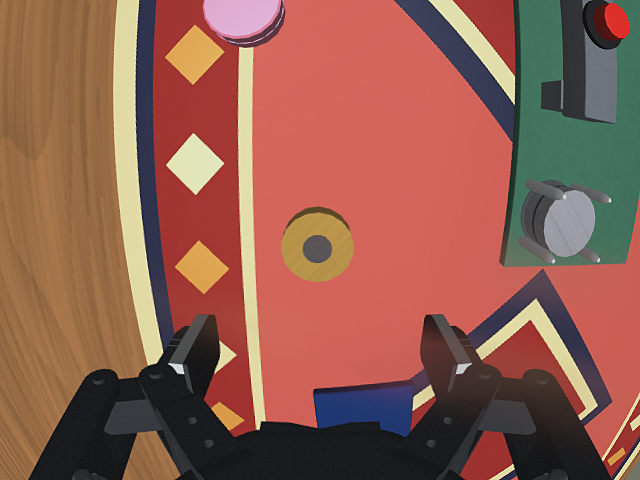

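```bash
python3 - <<'E'
from h import *
f=grab("wrist")
hsv=cv2.cvtColor(f["pixels"],cv2.COLOR_RGB2HSV); print(hsv[260,295],hsv[212,318],hsv[249,318])
m=blob(f,(295,260),(15,60,20),(35,255,255)); 
cs,_=cv2.findContours(m.astype(np.uint8),cv2.RETR_EXTERNAL,2); M=np.zeros_like(m,np.uint8); cv2.drawContours(M,cs,-1,1,-1); print(M.sum())
print(fit([f],[M],lambda p:cyl(p,25,0,22),(428,-216),[4,4]),fit([f],[M],lambda p:cyl(p,25,p[2],p[2]+22),(428,-216,-3),[4,4,4]))
for z in(22,19): print(back(f,np.array([317.5,249.]),z))
E
python3 need.py 428 -216 8 1.592
```

```text
[ 20 151 182] [ 19 148 110] [165  18  87]
4203
(array([ 426.26558037, -216.25615033]), np.float64(285.5625)) (array([ 426.31077352, -218.7356754 ,   -8.43408028]), np.float64(77.25))
[ 426.49829539 -215.96534954]
[ 426.50900658 -217.00600449]
t 14.12 pos [ 428.  -215.1  124.6] rot [3.140e+00 1.000e-03 1.593e+00] F [-0.1  0.9 -0.3] w 85.6
shift [-8.000e-01 -1.000e-01  1.166e+02] turn [0.001 0.001 0.001]
```

```bash
python3 -m inch '[[-2,-1,40,0.001,0,0,1],[-2,-1,80,0.001,0,0,1],[-2,-1,90,0.001,0,0,1],[-2,-1,90,0.001,0,0,1],[-2,-1,90,0.001,0,0,1]]'|head -1; python3 -m inch '[[0,0,0,0,0,0,1],[0,0,0,0,0,0,1],[0,0,0,0,0,0,1],[0,0,0,0,0,0,1]]'|head -1; python3 need.py 427 -217 12 1.592; python3 - <<'E'
from h import *
f=grab("wrist","w14")
E
```

```text
t: 14.53
t: 14.87
t 14.87 pos [ 426.7 -217.6   35.7] rot [3.140e+00 2.000e-03 1.592e+00] F [ 0.1 -0.1  1. ] w 85.1
shift [ 0.7  0.3 23.7] turn [0.002 0.002 0.   ]
```

View pics/w14.png

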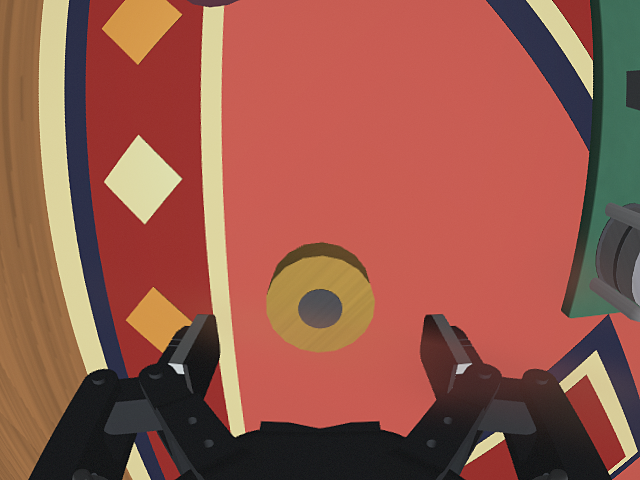

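```bash
python3 - <<'E'
from h import *
f=grab("wrist")
for z in(22,19): print(back(f,np.array([320.5,304.5]),z))
E
python3 -m inch '[[0.7,0,12,0.001,0.002,0,1],[0.7,0,22.5,0.001,0.002,0,1],[0.7,0,22.5,0.001,0.002,0,1],[0.7,0,22.5,0.001,0.002,0,1],[0.7,0,22.5,0.001,0.002,0,1]]'|head -1; python3 -m inch '[[0,0,0,0,0,0,1],[0,0,0,0,0,0,1],[0,0,0,0,0,0,1]]'; python3 - <<'E'
from h import *
f=grab("wrist","w15")
for z in(22,19): print(back(f,np.array([320.5,350]),z))
E
```

```text
[ 426.25427884 -213.60208462]
[ 426.30001256 -215.17746204]
t: 15.38
t: 15.63
eef_pos: [426.0, -216.7, 12.5]
tcp_rot: [-3.141, -0.001, 1.592]
wrist_force: [-1.0, 0.0, 0.4]
width: 85.3
[ 426.00500862 -221.64285618]
[ 426.05569809 -223.7105927 ]
```

View pics/w15.png

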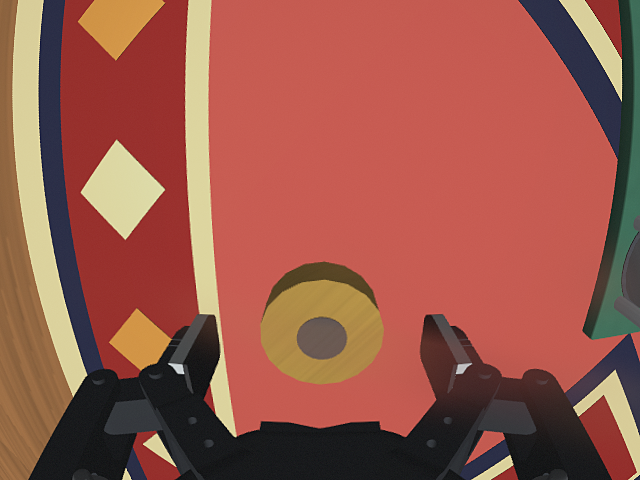

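```bash
python3 - <<'E'
from h import *
f=grab("wrist")
hsv=cv2.cvtColor(f["pixels"],cv2.COLOR_RGB2HSV)
m=blob(f,(280,340),(12,60,135),(35,255,255)); 
cs,_=cv2.findContours(m.astype(np.uint8),cv2.RETR_EXTERNAL,2); M=np.zeros_like(m,np.uint8); cv2.drawContours(M,cs,-1,1,-1); ys,xs=np.nonzero(M);print(M.sum(),ys.min(),ys.max(),xs.min(),xs.max())
top=lambda p:np.array([[p[0]+25*np.cos(a),p[1]+25*np.sin(a),p[2] if len(p)>2 else 19] for a in np.linspace(0,6.28,60)])
print(fit([f],[M],top,(426,-217),[3,3]),fit([f],[M],top,(426,-217,20),[3,3,3]))
for z in(22,19): print(back(f,np.array([321.5,337.]),z))
E
```

```text
10037 280 384 261 383
(array([ 426.30224308, -216.81703531]), np.float64(115.9375)) (array([ 426.29654653, -216.80116503,   19.05108826]), np.float64(116.125))
[ 426.17388656 -215.22549571]
[ 426.2301524  -217.14144017]
```

```bash
python3 -m inch '[[0,0,0,0,0,0,-1],[0,0,0,0,0,0,-1],[0,0,0,0,0,0,-1],[0,0,0,0,0,0,-1],[0,0,0,0,0,0,-1]]' 50;python3 -m inch '[[0,0,0,0,0,0,-1],[0,0,0,0,0,0,-1],[0,0,0,0,0,0,-1]]'; python3 -m inch '[[0,0,-40,0,0,0,-1],[0,0,-80,0,0,0,-1],[0,0,-110,0,0,0,-1],[0,0,-120,0,0,0,-1],[0,0,-120,0,0,0,-1]]'; python3 need.py 607.3 -187 132 1.592; python3 - <<'E'
from h import *
f=grab("wrist","w16")
E
```

```text
t: 16.15
eef_pos: [426.1, -216.5, 12.7]
tcp_rot: [-3.141, -0.002, 1.592]
wrist_force: [-0.5, 1.5, 4.8]
width: 48.3
t: 16.4
eef_pos: [426.1, -216.5, 12.7]
tcp_rot: [-3.141, -0.002, 1.592]
wrist_force: [0.1, 1.1, 5.4]
width: 48.0
t: 16.82
eef_pos: [427.7, -217.7, 134.9]
tcp_rot: [3.138, 0.001, 1.592]
wrist_force: [-0.1, -1.2, -3.7]
width: 47.9
t 16.82 pos [ 427.7 -217.7  134.9] rot [3.138e+00 1.000e-03 1.592e+00] F [-0.1 -1.2 -3.7] w 47.9
shift [ 26.9 180.2   3.5] turn [ 0.004  0.001 -0.   ]
```

View pics/w16.png

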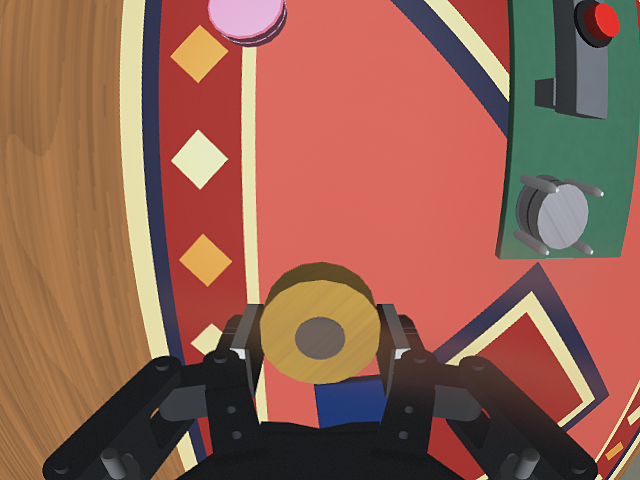

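```bash
python3 -m inch '[[27,180,0,0.001,0,0,-1],[27,180,0,0.001,0,0,-1],[27,180,0,0.001,0,0,-1],[27,180,0,0.001,0,0,-1],[27,180,0,0.001,0,0,-1]]'|head -1; python3 -m inch '[[0,0,10,0,0,0,-1],[0,0,27,0,0,0,-1],[0,0,27,0,0,0,-1],[0,0,27,0,0,0,-1],[0,0,27,0,0,0,-1]]'|head -1; python3 -m inch '[[0,0,0,0,0,0,-1],[0,0,0,0,0,0,-1],[0,0,0,0,0,0,-1],[0,0,0,0,0,0,-1],[0,0,0,0,0,0,-1]]'|head -1; python3 need.py 607.5 -187.4 75 1.592;python3 - <<'E'
from h import *
f=grab("wrist","w17")
im=cv2.resize(f["pixels"][210:410,220:420,::-1],None,fx=3,fy=3,interpolation=cv2.INTER_CUBIC); cv2.imwrite("pics/c17.png",im)
E
```

```text
t: 17.28
t: 17.7
t: 18.12
t 18.12 pos [ 605.3 -186.   105.4] rot [-3.140e+00 -1.000e-03  1.592e+00] F [ 0.3  0.  -4.3] w 48.0
shift [-1.5  2.2 30.4] turn [-0.002 -0.001 -0.   ]
```

View pics/c17.png

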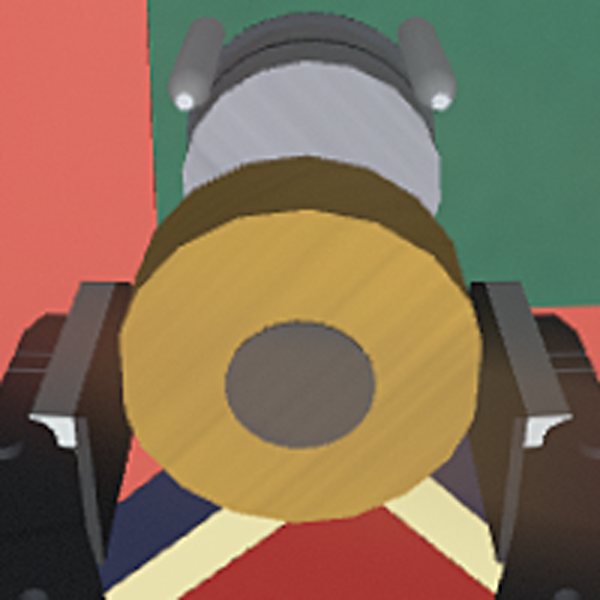

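```bash
python3 -m inch '[[-1.1,1.6,14,-0.001,-0.001,0,-1],[-1.1,1.6,28,-0.001,-0.001,0,-1],[-1.1,1.6,28,-0.001,-0.001,0,-1],[-1.1,1.6,28,-0.001,-0.001,0,-1],[-1.1,1.6,28,-0.001,-0.001,0,-1]]'|head -1; python3 -m inch '[[0,0,0,0,0,0,-1],[0,0,0,0,0,0,-1],[0,0,0,0,0,0,-1],[0,0,0,0,0,0,-1],[0,0,0,0,0,0,-1]]'|head -1; python3 need.py 606.9 -187.1 75 1.592;python3 - <<'E'
from h import *
f=grab("wrist","w18")
im=cv2.resize(f["pixels"][210:410,220:420,::-1],None,fx=3,fy=3,interpolation=cv2.INTER_CUBIC); cv2.imwrite("pics/c18.png",im)
m=blob(f,(280,340),(12,60,135),(35,255,255)); 
cs,_=cv2.findContours(m.astype(np.uint8),cv2.RETR_EXTERNAL,2); M=np.zeros_like(m,np.uint8); cv2.drawContours(M,cs,-1,1,-1)
top=lambda p:np.array([[p[0]+25*np.cos(a),p[1]+25*np.sin(a),p[2]] for a in np.linspace(0,6.28,60)])
print(fit([f],[M],top,(607,-187,83),[3,3,3]))
E
```

```text
t: 18.58
t: 19.0
t 19.0 pos [ 606.9 -186.9   77.2] rot [-3.140e+00 -1.000e-03  1.592e+00] F [-0.1  0.2 -3.6] w 47.7
shift [-0.2  0.   2.2] turn [-0.001 -0.001 -0.   ]
(array([ 606.41053739, -187.22939045,   83.25106749]), np.float64(2201.625))
```

View pics/c18.png

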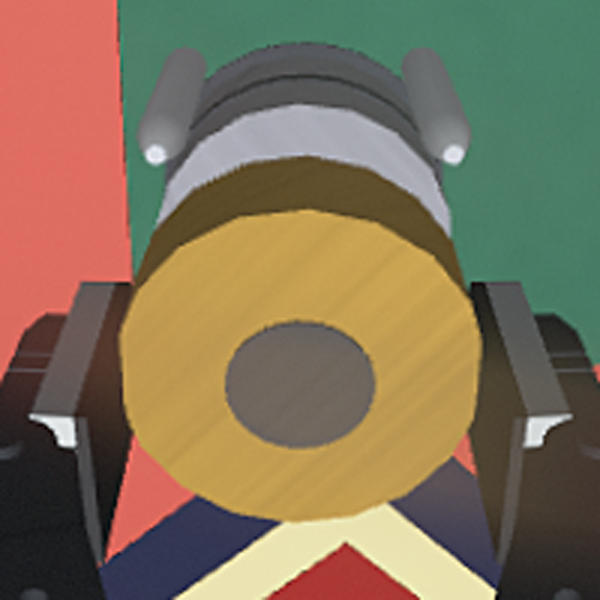

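```bash
python3 -m inch '[[-0.2,0.4,5,0,0,0,-1],[-0.2,0.4,10,0,0,0,-1],[-0.2,0.4,15,0,0,0,-1],[-0.2,0.4,17,0,0,0,-1],[-0.2,0.4,17,0,0,0,-1]]'; python3 -m inch '[[0,0,0,0,0,0,-1],[0,0,0,0,0,0,-1],[0,0,0,0,0,0,-1],[0,0,0,0,0,0,-1]]'; python3 - <<'E'
from h import *
f=grab("wrist","w19")
im=cv2.resize(f["pixels"][210:410,220:420,::-1],None,fx=3,fy=3,interpolation=cv2.INTER_CUBIC); cv2.imwrite("pics/c19.png",im)
E
```

```text
t: 19.47
eef_pos: [606.2, -186.8, 58.4]
tcp_rot: [-3.138, -0.001, 1.592]
wrist_force: [-0.4, -0.5, -3.8]
width: 47.8
t: 19.8
eef_pos: [607.4, -187.1, 60.2]
tcp_rot: [-3.141, -0.0, 1.592]
wrist_force: [0.0, 1.0, -3.5]
width: 47.8
```

View pics/c19.png

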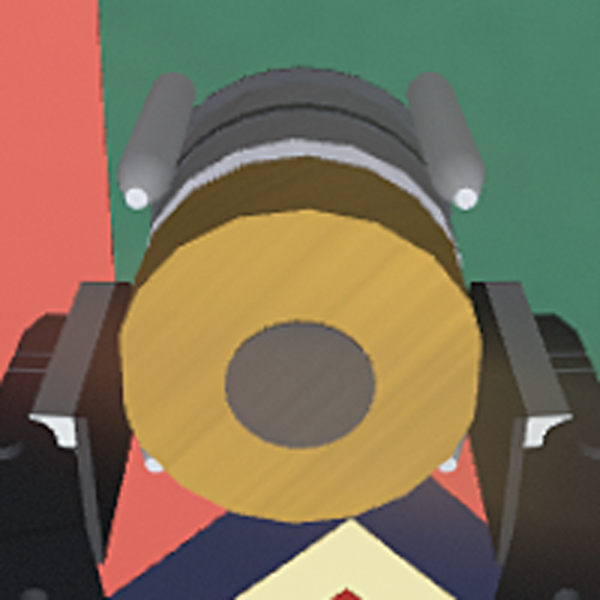

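Well centred (posts at 136/466 in the crop, disc mid 300). Lower the last 4 mm.

```bash
python3 -m inch '[[0,0,2,0,0,0,-1],[0,0,4,0,0,0,-1],[0,0,4,0,0,0,-1],[0,0,4,0,0,0,-1],[0,0,4,0,0,0,-1]]'; python3 -m inch '[[0,0,0,0,0,0,0.6],[0,0,0,0,0,0,0.6],[0,0,0,0,0,0,0.6],[0,0,0,0,0,0,0.6],[0,0,0,0,0,0,0.6]]'
```

```text
t: 20.27
eef_pos: [607.5, -187.2, 56.8]
tcp_rot: [-3.141, -0.0, 1.592]
wrist_force: [-2.0, 0.6, 3.7]
width: 47.6
t: 20.68
eef_pos: [607.1, -187.1, 55.6]
tcp_rot: [-3.14, -0.001, 1.592]
wrist_force: [-0.4, -0.1, 0.8]
width: 68.4
```

```bash
python3 -m inch '[[0,0,-8,0,0,0,0.6],[0,0,-25,0,0,0,0.6],[0,0,-55,0,0,0,0.6],[0,0,-85,0,0,0,0],[0,0,-85,0,0,0,-1]]'|head -1; python3 - <<'E'
from h import *
f=grab("wrist","w20")
E
python3 need.py 604.5 -47.5 130 1.592
```

```text
t: 21.1
t 21.15 pos [ 610.2 -188.   146.1] rot [3.134e+00 2.000e-03 1.592e+00] F [ 0.1 -0.1  0.3] w 37.8
shift [140.7  -2.9  15.7] turn [ 0.008  0.002 -0.   ]
```

View pics/w20.png

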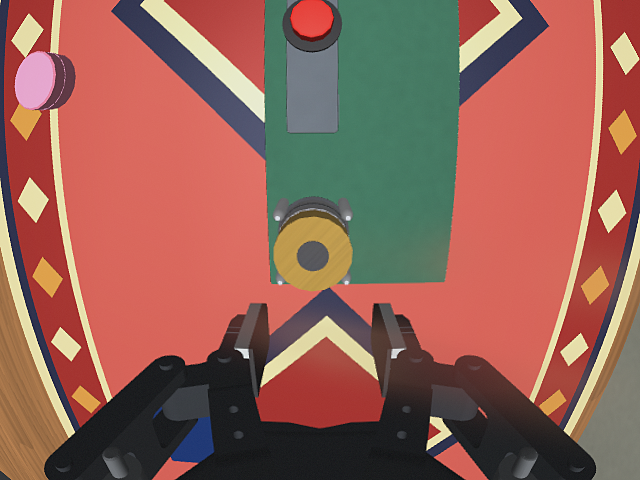

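```bash
python3 -m inch '[[140,-4,10,0.002,0,0,-1],[140,-4,10,0.002,0,0,-1],[140,-4,10,0.002,0,0,-1],[140,-4,10,0.002,0,0,-1],[140,-4,10,0.002,0,0,-1]]'|head -1; python3 -m inch '[[0,0,0,0,0,0,-1],[0,0,0,0,0,0,-1],[0,0,0,0,0,0,-1],[0,0,0,0,0,0,-1],[0,0,0,0,0,0,-1]]'|head -1; python3 need.py 604.5 -47.5 93 1.592; python3 - <<'E'
from h import *
f=grab("wrist","w21")
from workcell import r; print(r.nose_length)
E
```

```text
t: 21.57
t: 21.98
t 21.98 pos [600.3 -48.5 130.9] rot [-3.138e+00 -1.000e-03  1.590e+00] F [-0.2  0.1 -0.7] w -0.1
shift [ 0.9  4.4 37.8] turn [-0.004 -0.001 -0.002]
8.0
```

View pics/w21.png

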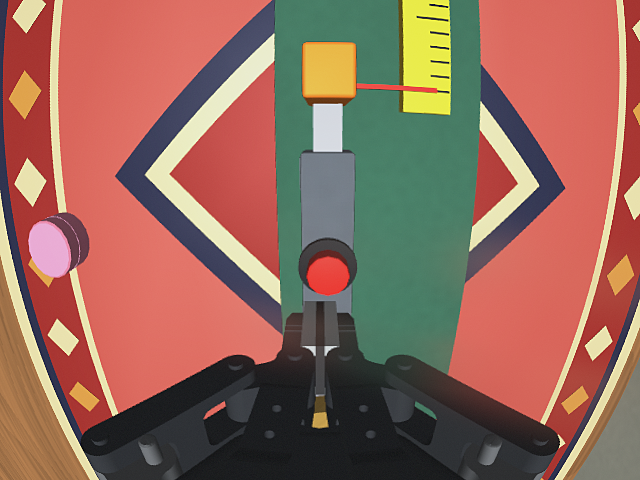

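```bash
python3 -m inch '[[1,4.3,15,-0.002,0,0,-1],[1,4.3,36,-0.002,0,0,-1],[1,4.3,36,-0.002,0,0,-1],[1,4.3,36,-0.002,0,0,-1],[1,4.3,36,-0.002,0,0,-1]]'|head -1; python3 -m inch '[[0,0,0,0,0,0,-1],[0,0,0,0,0,0,-1],[0,0,0,0,0,0,-1]]'; python3 -m inch '[[0,0,3,0,0,0,-1],[0,0,5,0,0,0,-1],[0,0,5,0,0,0,-1],[0,0,5,0,0,0,-1]]';  python3 - <<'E'
from h import *
f=grab("wrist","w22")
E
```

```text
t: 22.45
t: 22.7
eef_pos: [605.1, -46.2, 96.0]
tcp_rot: [3.141, -0.0, 1.592]
wrist_force: [0.3, 0.3, 1.0]
width: 0.3
t: 23.03
eef_pos: [604.1, -46.1, 89.6]
tcp_rot: [-3.139, -0.001, 1.592]
wrist_force: [0.3, -0.1, 0.9]
width: 0.1
```

View pics/w22.png

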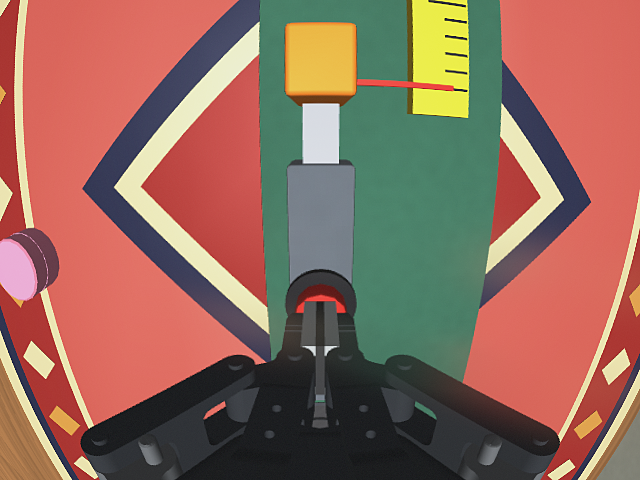

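Fingertips stand over the button. Press in small steps.

```bash
python3 -m inch '[[0,0,1.5,0,0,0,-1],[0,0,3,0,0,0,-1],[0,0,4,0,0,0,-1],[0,0,4,0,0,0,-1]]'; python3 -m inch '[[0,0,1.5,0,0,0,-1],[0,0,3,0,0,0,-1],[0,0,4,0,0,0,-1],[0,0,4,0,0,0,-1]]'
```

```text
t: 23.42
eef_pos: [604.6, -46.1, 86.0]
tcp_rot: [-3.14, -0.001, 1.592]
wrist_force: [-0.7, 0.6, 0.8]
width: 0.0
t: 23.75
eef_pos: [604.6, -46.1, 82.9]
tcp_rot: [-3.141, -0.001, 1.592]
wrist_force: [-2.1, 1.1, 7.6]
width: -0.0
```

```bash
python3 -m inch '[[0,0,1.5,0,0,0,-1],[0,0,3,0,0,0,-1],[0,0,3,0,0,0,-1],[0,0,3,0,0,0,-1]]'; python3 -m inch '[[0,0,1,0,0,0,-1],[0,0,2,0,0,0,-1],[0,0,2,0,0,0,-1],[0,0,2,0,0,0,-1]]'
```

```text
t: 24.08
eef_pos: [604.7, -46.1, 82.7]
tcp_rot: [3.14, -0.0, 1.592]
wrist_force: [-7.0, 0.7, 21.3]
width: 0.1
t: 24.42
eef_pos: [604.7, -46.1, 82.5]
tcp_rot: [3.139, -0.0, 1.592]
wrist_force: [-10.9, 0.9, 29.0]
width: -0.1
```

```bash
python3 -m inch '[[0,0,-15,0,0,0,-1],[0,0,-45,0,0,0,0.5],[0,0,-75,0,0,0,0.5],[35,0,-75,0,0,0,0.5],[75,0,-75,0,0,0,0.5]]'|head -1; python3 -m inch '[[0,0,0,0,0,0,0.5],[0,0,0,0,0,0,0.5],[0,0,0,0,0,0,0.5],[0,0,0,0,0,0,0.5],[0,0,0,0,0,0,0.5]]'|head -1; python3 need.py 602 58 150 1.592; python3 - <<'E'
from h import *
f=grab("wrist","w23")
E
```

```text
t: 24.83
t: 25.25
t 25.25 pos [602.8  27.7 151.4] rot [-3.139 -0.     1.59 ] F [ 0.3  0.5 -0.2] w 64.1
shift [30.3 -0.2  1.5] turn [-0.002 -0.    -0.002]
```

View pics/w23.png

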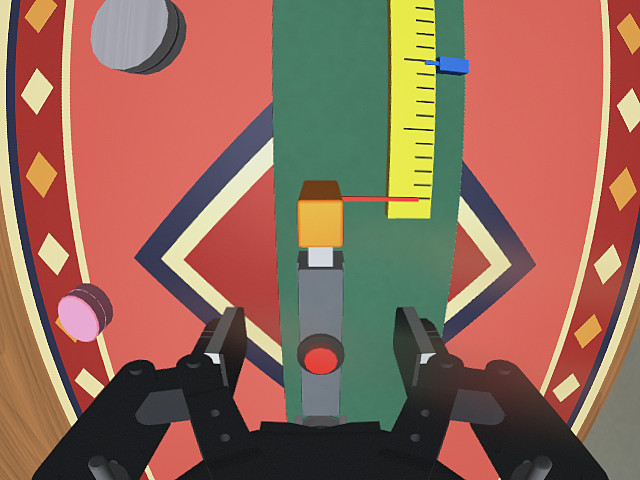

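```bash
python3 - <<'E'
from h import *
f=grab("wrist")
cv2.imwrite("pics/c23.png",cv2.resize(f["pixels"][40:220,375:475,::-1],None,fx=4,fy=3.3,interpolation=cv2.INTER_CUBIC)[:598])
b=f["pixels"].astype(int); m=(b[...,2]>b[...,0]+60)&(b[...,2]>b[...,1]+40); ys,xs=np.nonzero(m[40:100,420:480]); print(ys.min()+40,ys.max()+40,xs.min()+420,xs.max()+420)
pt=back(f,np.array([419,200.]),27); print("tip",pt)
for px in ((455,66),(467,66)): print(px,back(f,np.array(px,float),27))
E
```

```text
56 74 425 468
tip [673.58111305  58.57674258]
(455, 66) [695.39869919 158.29875382]
(467, 66) [704.74086457 159.60391994]
```

View pics/c23.png

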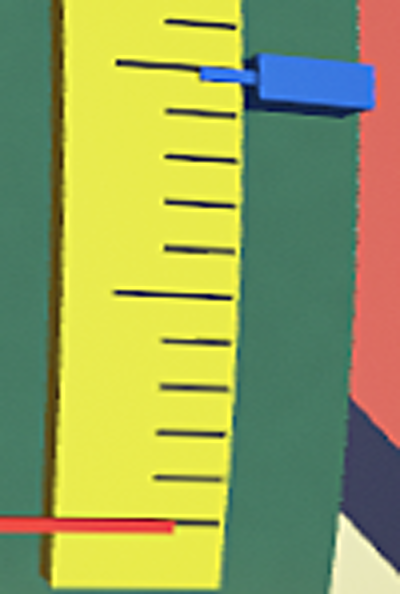

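```bash
python3 -m inch '[[30,-0.5,1,0,0,0,0.5],[30,-0.5,1,0,0,0,0.5],[30,-0.5,30,0,0,0,0.5],[30,-0.5,45,0,0,0,0.5],[30,-0.5,45,0,0,0,0.5]]'|head -1; python3 -m inch '[[0,0,0,0,0,0,0.5],[0,0,0,0,0,0,0.5],[0,0,0,0,0,0,0.5],[0,0,0,0,0,0,0.5]]'|head -1; python3 need.py 602 58 73 1.592; python3 - <<'E'
from h import *
f=grab("wrist","w24")
E
```

```text
t: 25.77
t: 26.1
t 26.1 pos [602.7  58.7 108.4] rot [ 3.141e+00 -1.000e-03  1.592e+00] F [-0.1 -0.1 -0.1] w 64.1
shift [-0.7 -0.8 35.4] turn [ 0.001 -0.001 -0.   ]
```

View pics/w24.png

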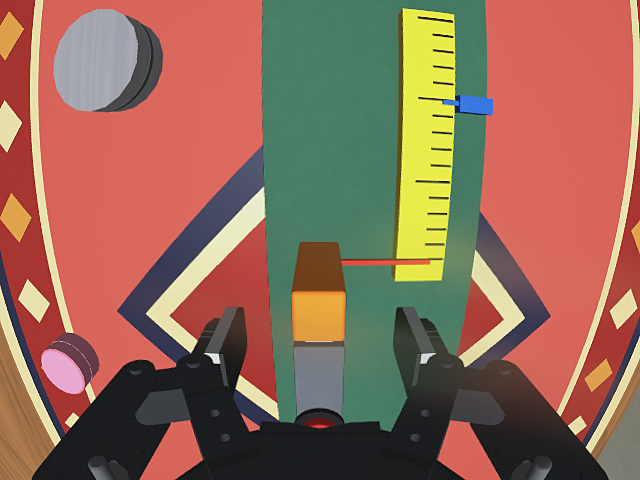

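```bash
python3 -m inch '[[-0.7,-0.5,17,0,0,0,0.5],[-0.7,-0.5,34,0,0,0,0.5],[-0.7,-0.5,34,0,0,0,0.5],[-0.7,-0.5,34,0,0,0,0.5],[-0.7,-0.5,34,0,0,0,0.5]]'; python3 -m inch '[[0,0,0,0,0,0,-1],[0,0,0,0,0,0,-1],[0,0,0,0,0,0,-1],[0,0,0,0,0,0,-1],[0,0,0,0,0,0,-1]]' 60; python3 -m inch '[[0,0,0,0,0,0,-1],[0,0,0,0,0,0,-1],[0,0,0,0,0,0,-1]]'; python3 - <<'E'
from h import *
f=grab("wrist","w25")
E
```

```text
t: 26.57
eef_pos: [601.8, 58.2, 74.0]
tcp_rot: [-3.141, -0.001, 1.592]
wrist_force: [-0.7, 0.2, 0.3]
width: 63.9
t: 26.98
eef_pos: [602.2, 58.2, 74.0]
tcp_rot: [3.141, -0.001, 1.592]
wrist_force: [1.7, 0.7, 3.9]
width: 23.3
t: 27.23
eef_pos: [602.2, 58.2, 74.0]
tcp_rot: [3.141, -0.001, 1.592]
wrist_force: [1.6, -0.4, 6.8]
width: 23.2
```

View pics/w25.png

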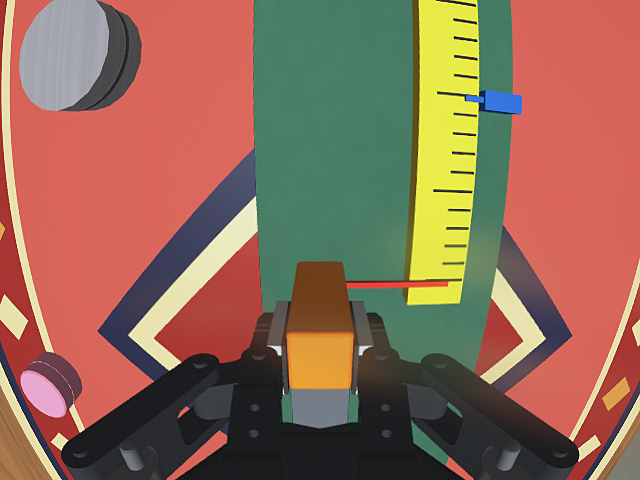

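```bash
python3 -m inch '[[8,0,0,0,0,0,-1],[20,0,0,0,0,0,-1],[32,0,0,0,0,0,-1],[44,0,0,0,0,0,-1],[50,0,0,0,0,0,-1]]' 60; python3 -m inch '[[10,0,0,0,0,0,-1],[20,0,0,0,0,0,-1],[30,0,0,0,0,0,-1],[40,0,0,0,0,0,-1],[44,0,0,0,0,0,-1]]'; python3 -m inch '[[0,0,0,0,0,0,-1],[0,0,0,0,0,0,-1],[0,0,0,0,0,0,-1],[0,0,0,0,0,0,-1]]'; python3 - <<'E'
from h import *
f=grab("wrist","w26")
cv2.imwrite("pics/c26.png",cv2.resize(f["pixels"][200:350,330:530,::-1],None,fx=4,fy=4,interpolation=cv2.INTER_CUBIC)[:598])
E
```

```text
t: 27.7
eef_pos: [601.1, 107.4, 74.0]
tcp_rot: [3.141, 0.002, 1.591]
wrist_force: [1.2, -6.0, 6.6]
width: 23.0
t: 28.12
eef_pos: [600.1, 151.2, 74.0]
tcp_rot: [3.141, 0.002, 1.591]
wrist_force: [1.5, -5.9, 6.3]
width: 23.5
t: 28.45
eef_pos: [600.1, 150.9, 74.0]
tcp_rot: [3.141, 0.002, 1.591]
wrist_force: [0.6, -4.3, 6.1]
width: 22.9
```

View pics/w26.png

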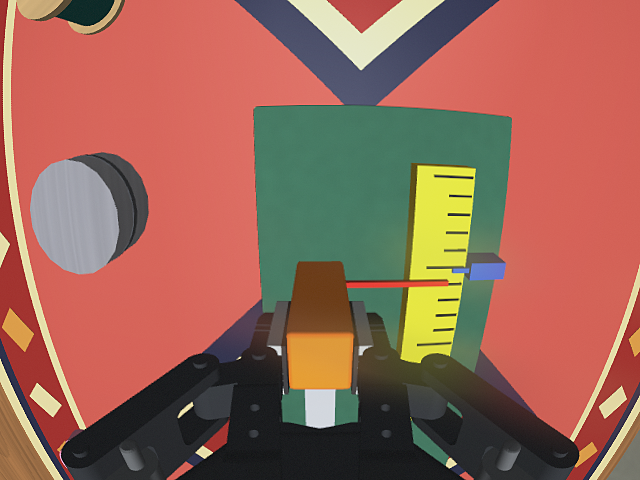

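View pics/c26.png

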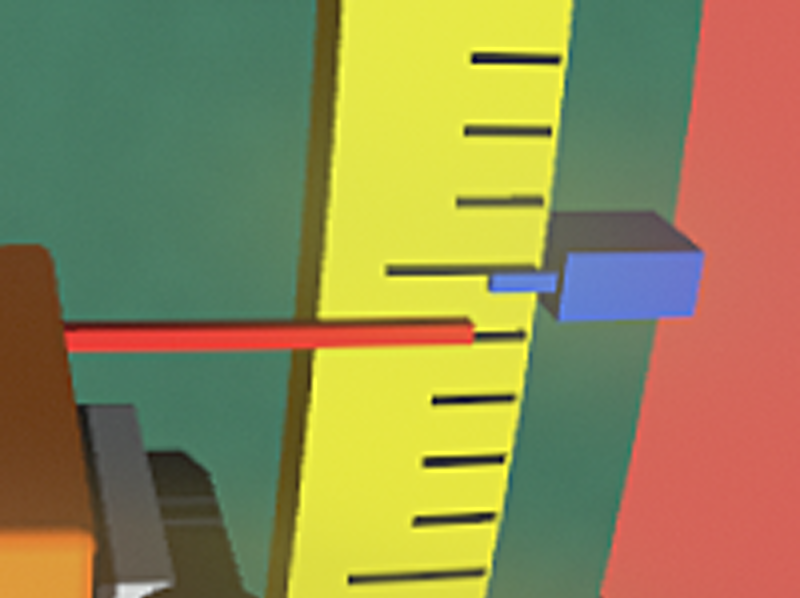

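```bash
python3 -m inch '[[3,0,0,0,0,0,-1],[6,0,0,0,0,0,-1],[6,0,0,0,0,0,-1],[6,0,0,0,0,0,-1],[6,0,0,0,0,0,-1]]'; python3 - <<'E'
from h import *
from workcell import pinpoint
f=grab("wrist","w27")
cv2.imwrite("pics/c27.png",cv2.resize(f["pixels"][220:340,330:530,::-1],None,fx=4,fy=4,interpolation=cv2.INTER_CUBIC)[:598])
fs=[f,grab("scene","sc27"),grab("side","sd27")]
g=fs[1]["pixels"]; cv2.imwrite("pics/c27s.png",cv2.resize(g[280:360,340:460,::-1],None,fx=6,fy=6,interpolation=cv2.INTER_CUBIC))
g=fs[2]["pixels"]; cv2.imwrite("pics/c27d.png",cv2.resize(g[180:260,320:420,::-1],None,fx=6,fy=6,interpolation=cv2.INTER_CUBIC))
for n,q in zip(("wrist","scene","side"),fs):
    for k in("pointer_tip","marker"):
        print(n,k,[(round(d["p"],2),np.round(d["xyz"],1).tolist()) for d in pinpoint(k,q)[:2]])
E
```

```text
t: 28.92
eef_pos: [600.0, 156.6, 74.0]
tcp_rot: [3.141, 0.002, 1.591]
wrist_force: [1.6, -4.6, 5.8]
width: 23.3
wrist pointer_tip [(0.78, [670.3, 162.5, 28.4]), (0.59, [606.5, 39.4, 0.5])]
wrist marker [(0.97, [691.1, 160.6, 11.9])]
scene pointer_tip [(0.81, [668.3, 158.9, 29.0])]
scene marker [(0.42, [694.9, 162.3, 15.3])]
side pointer_tip [(0.91, [669.0, 159.7, 29.4])]
side marker []
```

View pics/c27.png

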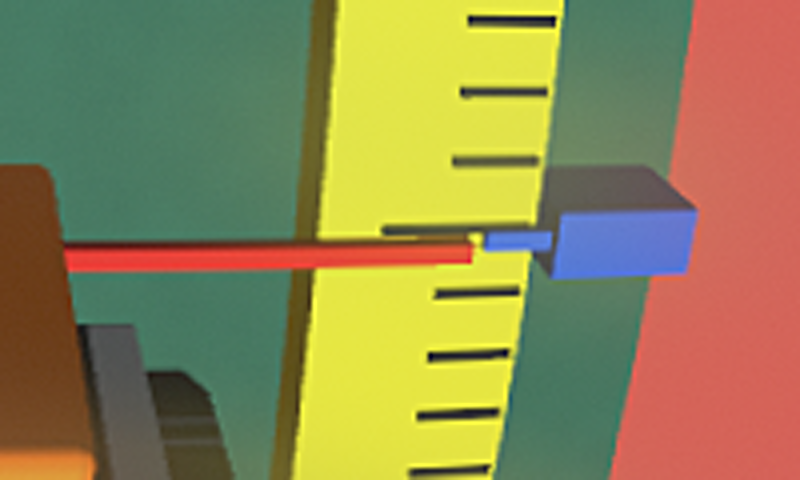

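View pics/c27s.png

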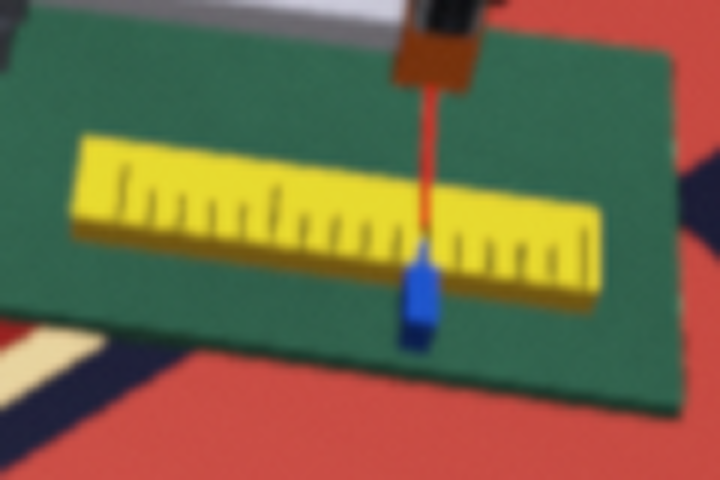

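View pics/c27d.png

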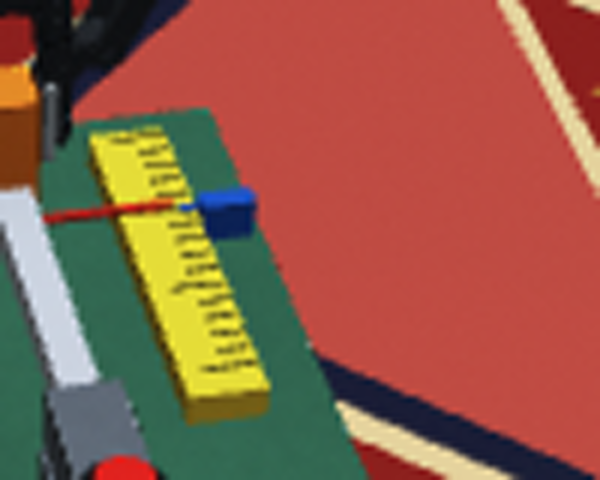

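```bash
python3 -m inch '[[1.3,0,0,0,0,0,-1],[1.3,0,0,0,0,0,-1],[1.3,0,0,0,0,0,-1],[1.3,0,0,0,0,0,-1],[1.3,0,0,0,0,0,-1]]';python3 -m inch '[[0,0,0,0,0,0,-1],[0,0,0,0,0,0,-1],[0,0,0,0,0,0,-1],[0,0,0,0,0,0,-1]]'; python3 - <<'E'
from h import *
f=grab("wrist"); A=cv2.resize(f["pixels"][220:320,330:530,::-1],None,fx=3,fy=3,interpolation=cv2.INTER_CUBIC)
g=grab("side","sd28")["pixels"]; B=cv2.resize(g[190:360,290:440,::-1],None,fx=3,fy=3,interpolation=cv2.INTER_CUBIC)[:598]
cv2.imwrite("pics/c28.png",A);cv2.imwrite("pics/c28b.png",B)
E
```

```text
t: 29.78
eef_pos: [600.0, 157.6, 74.0]
tcp_rot: [3.141, 0.002, 1.591]
wrist_force: [1.4, -6.3, 6.5]
width: 23.4
t: 30.12
eef_pos: [600.0, 157.6, 74.0]
tcp_rot: [3.141, 0.002, 1.591]
wrist_force: [0.5, -4.7, 5.2]
width: 23.4
```

View pics/c28.png

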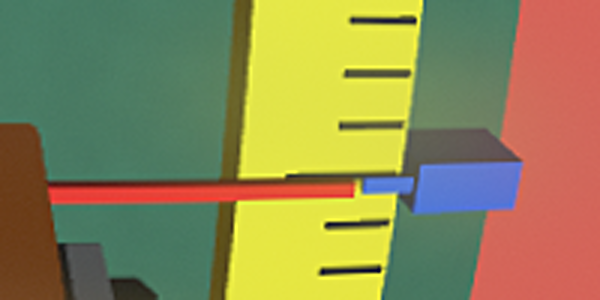

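View pics/c28b.png

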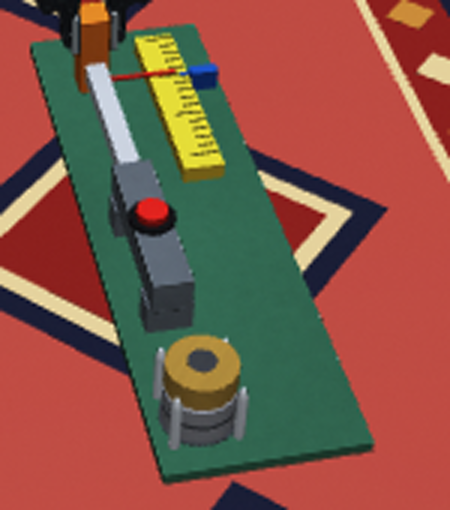

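The pointer lines up with the marker's tab. The weight and disc sit stacked in the nest, the button is down, and the arm is steady.

```bash
python3 -c "
from workcell import workorder,state
print(state()['joint_vel'].round(4)); print(workorder.finish_job())"
```

```text
[ 0.0017 -0.0013  0.      0.0019  0.0008 -0.0002]
the job is handed in; nothing more can be done
None
```

I completed every step and handed the job in at about 30 s of the 67 s allowed; no verdict was reported.

**What I did:**
- **Ballast:** I set the smaller grey weight in the nest and let go, then set the brass disc on top of it and let go.
- **Lock button:** I pushed it down until it stopped, which was about 6 mm by the tool height and 29 N at the wrist.
- **Gauge arm:** I pinched the orange grip with 60 N and pulled it out about 99 mm. It is still held there.

**Last checks:**
- **Nest:** The last side view shows the weight and disc stacked flat between the posts, with nothing touching them.
- **Pointer:** In the last wrist view it lines up with the blue marker to about 1 mm. The tool position did not change over the last readings, and the arm is pulling back with about 5 N.
- **Bystanders:** I never moved near the bobbin, notebook or pen, but I did not measure their positions again at the end.

**Disagreements:**
- **Wrist camera heights:** Heights came out mostly 3 to 5 mm low (up to 8 mm in one fit). I allowed for this by comparing things within the same picture.
- **Marker distance:** My estimates before the last comparison ranged from about 98 to 100 mm, so I set the pointer by comparing it directly with the marker.
- **Network readings:** Just before the final 1.3 mm adjustment, the wrist view put the pointer 2 mm past the marker and the scene view put it 3 mm short. Both are within their stated accuracy of about 4 mm.

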